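# Pick a split retaining ring out of a filter housing

## Task

Draw the orange-handled hook pick out of its slanted holder, lay it flat on the worktop with the hook up, let go, and take it again level. Slip its tip through the housing's notch under the end of the split ring and, with the pick alone, lift that end above the rim and draw the ring clear of the keeper lip on the far side, so that it stays propped on the rim; then lay the pick flat on the worktop, take the ring out with the fingers and lay it flat, the same side up, in the middle of the blue mat. Leave everything else where it stands.

Things in the scene. Friction and masses are not known exactly. Their poses are not given: they have to be found in the camera images.
- housing: Round aluminium filter housing, fixed: foot 112 mm, body 100 mm across. Origin: centre of its foot on the worktop, z up; own -x faces the robot. A ledge 52 mm above the origin (radius 29 to 46 mm) carries the ring; the wall outside it (radius 46 to 50 mm) is 58 mm high, flush with the seated ring's top. Inside radius 29 mm an open bore goes down to 35 mm above the origin.
- notch (a point): Pry notch cut through the housing's wall and ledge on its own -x axis, open at the top, widening outward: 16 mm wide at radius 29 mm, 27 mm at radius 50 mm. Its floor is 34 mm above the worktop. The point lies on the centre line at radius 50 mm, 52 mm above the worktop (level with the ring's underside).
- lip (a point): Keeper lip on the housing's own +x side, within +-32 degrees: it reaches over the ring in to radius 39 mm, underside 61.5 mm and top 64.5 mm above the worktop. The point is at its inner edge. It stops the ring from coming straight up there: tip the ring up at the notch, then draw it 10 mm or more along the housing's -x, and it stays propped on the rim.
- ring: Dark rigid steel split ring, about 50 g: 88 mm outside, 66 mm inside diameter (11 mm wide), 6 mm thick. Origin: its centre, on the underside. In its own frame it runs from -136 degrees through 0 to +192 degrees, then the gap. It starts seated, axes within 2 degrees of the housing's: the end at +192 degrees bridges the notch's centre line by 8 mm. Held by weight, friction and the lip only.
- ring_end (a point): Point on the underside of the ring's end over the pry notch, 38.5 mm from the ring's centre, 2 degrees short of the end face; it moves with the ring.
- pick: Hook pick 150 mm long, about 60 g; own +x points to the tip. Origin on its axis: orange square handle 14 x 14 mm from x = -50 to +40 mm, steel shank 6 mm thick from +40 to +100 mm. Lying flat, its axis is 7 mm up. It starts tip down in the holder, 50 degrees below level, its own +z (hook side) upward, the last 75 mm of the handle outside.
- pick_tip (a point): Tip end of the pick, on its axis, 100 mm from the pick's origin. The hook here is 3 mm long (x = 97 to 100 mm), 6 mm wide and stands up to 6 mm from the axis on the own +z side.
- holder: Grey slanted pocket for the pick, fixed. Origin: centre of its foot (84 x 50 mm) on the worktop. The pocket is 17 x 17 mm inside and 78 mm deep; its mouth is at (-16, 0, 78) mm in the holder's frame and it runs down along own +x, 50 degrees below level. Draw the pick straight out along it by 80 mm.
- analyser_corner (a point): Left front corner, at worktop height, of a tall fixed analyser that stands behind the holder and the mat; its front runs 440 mm from here to the right (world -y) and its left side goes back (world +x). Keep the hand clear of it. The worktop is free from here left to the housing and forward to its front edge at world x = 0.395 m: room to lay the pick along x.
- mat: Blue parts mat, 115 x 150 mm (x, y), 3 mm thick, fixed on the worktop. Origin at its centre on its underside.
- timer: grey and white lab timer, 64 x 64 x 42 mm, standing upright on the worktop; a bystander. Origin at the centre of its underside.
- specimen_cup_red: specimen cup with a red lid, 65 x 65 x 66 mm, standing upright on the worktop; a bystander. Origin at the centre of its underside.
- notepad: yellow sticky-note block, 76 x 76 x 18 mm, standing upright on the worktop; a bystander. Origin at the centre of its underside.
- cotton_jar: glass jar of cotton balls, 64 x 64 x 99 mm, standing upright on the worktop; a bystander. Origin at the centre of its underside.

How it is judged:
On the way, in this order (a step that is already met when the one before it is completed fails the run):
1. the pick lies flat on the worktop, hook up, released (angle between pick's own z axis and vertical below 0.2 rad and height (world z) of pick below 0.015 m and height (world z) of pick_tip below 0.02 m and contact force between pick and the fingers below 0.05 N and linear speed of pick below 0.03 m/s), for 0.2 s.
2. the pick, and not the fingers, lifts the end of the ring above the housing's rim (z of ring_end in the frame of housing above 0.059 m and contact force between pick and ring above 0.05 N and contact force between ring and the fingers below 0.05 N and horizontal distance between ring and housing below 0.03 m), for 0.1 s.
3. the ring, untouched by the fingers, rests drawn out from under the keeper lip, its end up on the rim, and the pick lies flat on the worktop, released (x of ring in the frame of housing below -0.006 m and z of ring in the frame of housing above 0.05 m and z of ring_end in the frame of housing above 0.055 m and horizontal distance between ring and housing below 0.05 m and contact force between each of ring, pick and the fingers below 0.05 N and height (world z) of pick below 0.015 m and height (world z) of pick_tip below 0.02 m), for 0.2 s.
At the end, for the whole second after the job is handed in: The ring lies flat (within 0.08 rad, the same side up as it was) at rest on the blue mat, its centre within 30 mm of the mat's centre; the pick lies flat at rest on the worktop (horizontal distance between ring and mat below 0.03 m and height (world z) of ring below 0.006 m and angle between ring's own z axis and vertical below 0.08 rad and linear speed of each of ring, pick below 0.02 m/s and height (world z) of pick below 0.015 m and height (world z) of pick_tip below 0.02 m); the robot touches nothing.
It fails at once if a bystander (timer, jar, cup, notepad) is moved by more than 25 mm (distance of any of timer, specimen_cup_red, notepad, cotton_jar from where it was at the start of the episode above 0.025 m).
It also fails if it takes over 72 s, if anything falls off the work surface, if the arm or the gripper's body presses on something with over 40 N, if the wrist force passes 120 N, or if a joint passes its speed limit or range.

## Robot

A 7-joint arm with a two-finger parallel gripper is mounted at the origin on a cart in front of the work surface, level with it; the furniture and walls round the work are solid. World frame = base frame: x ahead of the robot, y to its left, z up, the work surface at z = 0. Lengths are in m, angles in rad, forces in N, time in s.
With the tool pointing down it reaches from about 0.425 to 0.875 m from the base axis. Payload 4.7 kg.
Tool frame: the origin (TCP) lies at the very end of the fingers, on their centre line; the grasp point (between the pads) lies 19 mm behind it; z points along the fingers, y is the direction in which the jaws open and shut (so a half turn about z gives the same grasp; the last joint's range is limited). The gripper opens to 85 mm and grips with 20 to 120 N. Pads are 22 mm wide; open, the fingers measure 114 mm over their backs; the gripper's body (76 mm by 85 mm) begins 54 mm behind the grasp point. The pads swing forward as they close: fully open they stand 13 mm farther back than shut.
Start: joints at [1.292, 0.321, -0.07, 1.45, 0.023, 1.371, -0.057], TCP at [0.188, -0.622, 0.231] pointing down, gripper open.
Joint ranges: [-2.86, 2.86], [-0.3, 2.09], [-1.38, 1.24], [0.06, 2.45], [-1.56, 4.7], [0.09, 2.05], [-2.69, 2.69]. Speed limits (rad/s): [2.57, 2.57, 3.14, 3.14, 3.14, 3.14, 3.14].

## Interface

Orientations are given as a unit quaternion [w, x, y, z].
In Python, from plant import sense, get_image, camera_params, close_job gives the robot as it stands. The module is installed in compiled form; this text tells all that it offers.
- The arm moves only by the tool carry_out, never from a script. Its argument "motion" is a list that holds one entry, the list of rows, each a list of 5 numbers: the gripper's target within -1 to 1 (shut at 1, half-way at 0, fully open at -1), then the shift along the tool's x, y, z in mm, then the turn about the tool's z in degrees. In form: [[[fingers, dx, dy, dz, roll], ...]]. A call has 1 to 10 rows; each row shifts and turns the pose as measured when the row begins, along the tool's axes as they then stand; what a row does not reach is not made up. A row lasts 1/8 s, in which the tool goes at most 62.5 mm and 10.7 degrees, less where a joint would pass 70% of its speed; a pose out of reach is approached as far as the arm can. A call with a gripper value outside its range is refused whole. The fingers move at their own pace and stop on an object; "grip_force" is the grip in N (left out, the last holds). Time passes only in rows, so rows that do not move let the fingers close. It gives the time, the measured TCP pose, the force and the opening at its end, in the units of the state.
- sense(): the state, without advancing time (a new reading comes with each control period).
- get_image(name): name is "scene" or "side" or "wrist"; returns the picture (420x560x3 uint8, red, green, blue); there is no depth.
- camera_params(name): a dict with "fx", "fy", "cx", "cy" (pixels), "k1" (the pictures are not rectified: a ray, as slopes to the right and down, at radius r is drawn at 1 + k1 r^2 times it, then the intrinsics apply), "R" (3x3) and "t" (3): a world point X has camera coordinates R X + t. Camera axes: x right, y down, z forward; pixel columns grow to the right and rows downward; lengths in m; the calibration is good to about 2 mm. A picture is of the moment at which its call begins: read the wrist's pose just before it. camera_params takes no time and is no camera call; for the wrist camera it gives the pose at the moment of the call.
- close_job(): hands the job in, once; it reports no verdict.
The state is a dict: "clock": time; "joint_positions": joint angles; "dq": joint speeds; "effort": joint torques, N m; "eef_pos": TCP position; "tcp_rot": TCP orientation; "contact_force": force on the tool from outside, world axes, zero at the start; "moment": the same for the moment, N m; "finger_gap": finger opening in m.
Only numpy, scipy, OpenCV 4.12 (cv2) and the standard library are available. Lean on these libraries where they do the work, as an engineer would, in place of code of your own. Each camera call takes 0.05 s, during which the arm holds its last target.

## Working session

There is one attempt and no reset: what is moved stays moved. The work goes in short steps, Python scripts to look and compute and a tool call to move; the robot and the scene stay as the last step left them, time stands still between calls to the robot, and variables do not carry over. Pictures are saved under pics/ and viewed, and the job is handed in when it is done.

Besides the shell and the picture viewer there is one more tool, called as a command line: name --argument value ..., lists and objects as JSON in quotes. carry_out: Moves the arm, as the interface text tells. Its arguments: {"type":"object","properties":{"motion":{"type":"array"},"grip_force":{"type":"number"}},"required":["motion"]}

```bash
mkdir -p pics; cat > h.py <<'E'
from plant import sense,get_image,camera_params,close_job
import numpy as np,cv2
def save(n,img): cv2.imwrite(f'pics/{n}.png',img[:,:,::-1])
def ray(p,u,v):
    K=np.array([[p['fx'],0,p['cx']],[0,p['fy'],p['cy']],[0,0,1.]])
    q=cv2.undistortPoints(np.array([[[u,v]]],float),K,np.array([p['k1'],0,0,0.]))[0,0]
    R=np.array(p['R']);t=np.array(p['t'])
    d=R.T@np.array([q[0],q[1],1]);return -R.T@t,d/np.linalg.norm(d)
def onz(p,u,v,z):
    o,d=ray(p,u,v);return o+d*(z-o[2])/d[2]
def proj(p,X):
    R=np.array(p['R']);t=np.array(p['t']);c=R@np.array(X)+t
    a,b=c[0]/c[2],c[1]/c[2];s=1+p['k1']*(a*a+b*b)
    return np.array([p['fx']*a*s+p['cx'],p['fy']*b*s+p['cy']])
E
python3 - <<'E'
from h import *
for n in('scene','side','wrist'):
    p=camera_params(n);print(n,p);save(n+'0',get_image(n))
print(sense())
E
```

```text
scene {'fx': 494.28234166988483, 'fy': 494.28234166988483, 'cx': 282.87530067354527, 'cy': 208.46652273865058, 'k1': -0.059035823432613814, 'R': array([[-0.79794506, -0.60221462,  0.02492457],
       [-0.32294337,  0.39225797, -0.86130208],
       [ 0.50891184, -0.69532096, -0.50748153]]), 't': array([0.43429538, 0.26351945, 1.51953525])}
side {'fx': 443.1541348746298, 'fy': 443.1541348746298, 'cx': 281.42658520083825, 'cy': 208.26134477770157, 'k1': -0.05951210164331662, 'R': array([[-0.99345152, -0.11350604, -0.01305595],
       [-0.05243971,  0.55450466, -0.83052674],
       [ 0.10150938, -0.8244034 , -0.55682572]]), 't': array([0.53327841, 0.10558155, 1.90994779])}
wrist {'fx': 367.5215615493795, 'fy': 367.5215615493795, 'cx': 279.6802724074349, 'cy': 210.99189258179902, 'k1': -0.03519773284215356, 'R': array([[ 0.28891527, -0.95735176, -0.00236175],
       [-0.91412359, -0.2766009 ,  0.29642876],
       [-0.28443986, -0.08348386, -0.95505205]]), 't': array([-0.64974914, -0.03855464,  0.38017395])}
{'clock': 0.15, 'joint_positions': array([ 1.29211737,  0.32164011, -0.07006775,  1.45141472,  0.0226119 ,
        1.37080945, -0.05691135]), 'dq': array([ 9.63240570e-04, -3.41256260e-03, -2.81222849e-04, -4.65807924e-03,
       -6.71849954e-06,  2.66714405e-03, -1.49371798e-03]), 'effort': array([ 6.43745170e-05, -4.94094801e+01, -3.82846836e-01, -3.14686704e+01,
        1.29475293e-02,  8.28939315e-03, -3.66765664e-05]), 'eef_pos': array([ 0.18742008, -0.62195679,  0.23047281]), 'tcp_rot': array([-7.25357074e-04,  9.89303931e-01,  1.45866996e-01, -1.60120819e-04]), 'contact_force': array([ 0.28527396,  0.56308775, -0.10792363]), 'moment': array([-0.03913296, -0.02452784, -0.05241197]), 'finger_gap': 0.08562086869621598}
```

View pics/scene0.png

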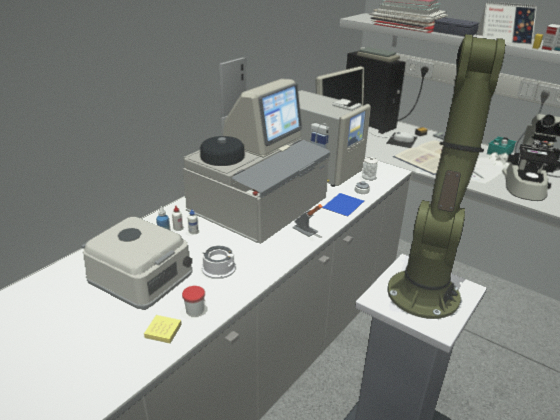

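View pics/side0.png

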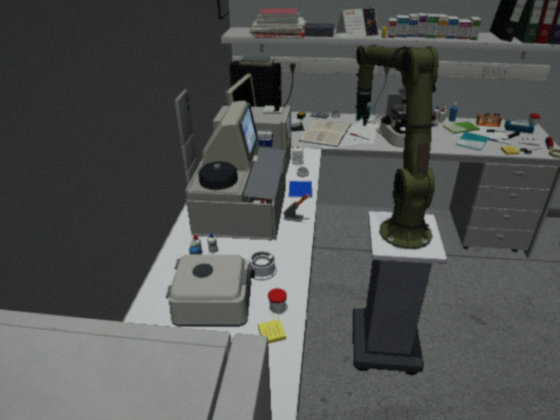

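View pics/wrist0.png

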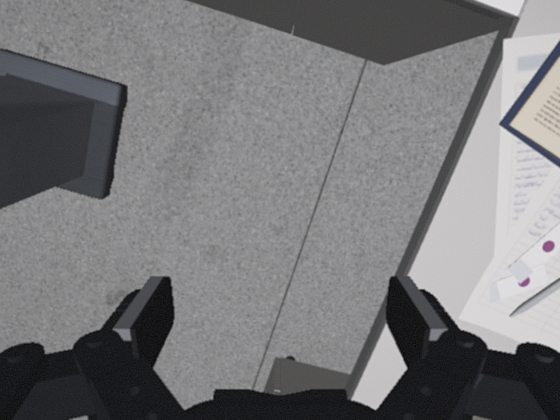

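```bash
python3 - <<'E'
from h import *
a=cv2.imread('pics/scene0.png');b=cv2.imread('pics/side0.png')
cv2.imwrite('pics/c1.png',cv2.resize(a[140:350,130:410],None,fx=2.8,fy=2.8,interpolation=cv2.INTER_CUBIC))
cv2.imwrite('pics/c2.png',cv2.resize(b[135:345,140:340],None,fx=2.8,fy=2.8,interpolation=cv2.INTER_CUBIC))
for n,l in (('scene',[(218,262,.03),(305,228,0),(343,204,0),(308,216,.1)]),('side',[(263,266,.03),(294,217,0),(301,188,0)])):
    p=camera_params(n)
    for u,v,z in l: print(n,u,v,onz(p,u,v,z).round(3))
E
```

```text
scene 218 262 [0.575 0.306 0.03 ]
scene 305 228 [ 0.499 -0.076  0.   ]
scene 343 204 [ 0.483 -0.32   0.   ]
scene 308 216 [ 0.45  -0.015  0.1  ]
side 263 266 [0.572 0.308 0.03 ]
side 294 217 [ 0.487 -0.073  0.   ]
side 301 188 [ 0.475 -0.329  0.   ]
```

View pics/c1.png

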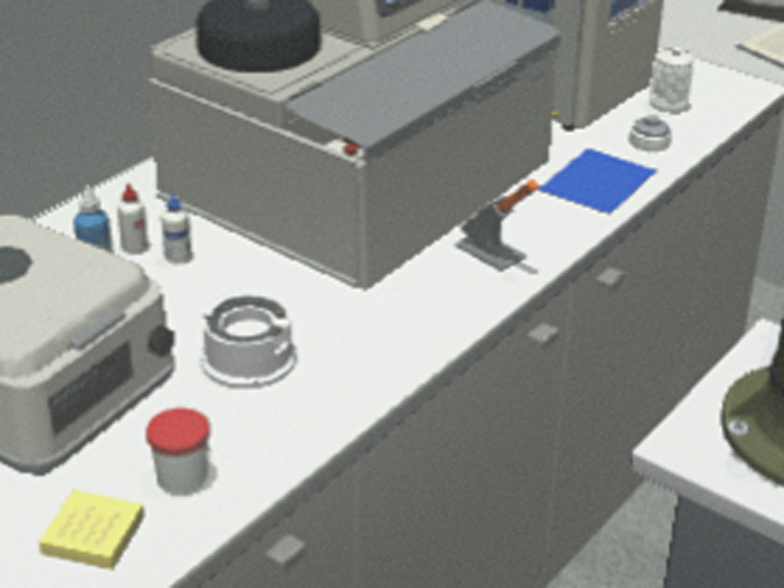

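View pics/c2.png

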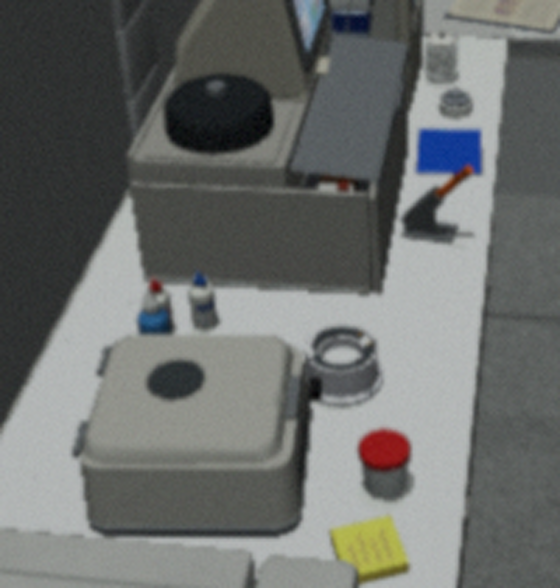

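carry_out --motion '[[[-1,0,0,-10,8.4],[-1,0,0,-10,8.4],[-1,29,-50,0,0],[-1,29,-50,0,0],[-1,29,-50,0,0],[-1,29,-50,0,0],[-1,29,-50,0,0],[-1,29,-50,0,0],[-1,29,-50,0,0],[-1,29,-50,0,0]]]'

```text
clock: 1.4
eef_pos: [0.4271, -0.2159, 0.2477]
tcp_rot: [-0.002, 1.0, -0.01, -0.002]
contact_force: [-0.3, -0.8, 0.1]
finger_gap: 0.0853
```

```bash
python3 - <<'E'
from h import *
s=sense();print(s['clock'],s['eef_pos'],s['tcp_rot'])
p=camera_params('wrist');np.save('p1.npy',p,allow_pickle=True);save('w1',get_image('wrist'))
E
```

```text
1.4 [ 0.42711929 -0.21593291  0.24765684] [-0.0018582   0.99994163 -0.01049256 -0.00178611]
```

View pics/w1.png

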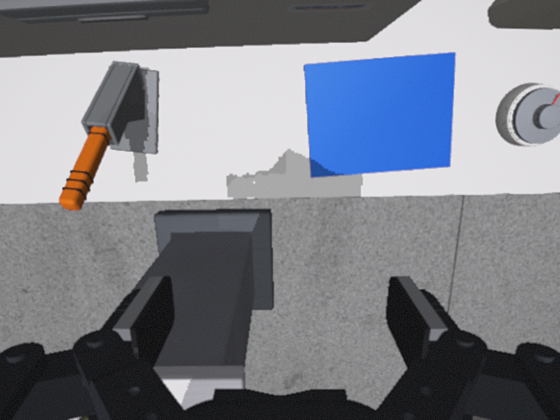

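```bash
python3 - <<'E'
from h import *
p=np.load('p1.npy',allow_pickle=True).item()
c=[onz(p,u,v,.003) for u,v in((305,65),(455,53),(450,166),(311,177))]
print(np.round(c,3),np.mean(c,0))
for u,v,z in((70,200,.135),(100,133,.08),(157,71,0.003),(157,152,0.003),(110,150,.003)): print(onz(p,u,v,z).round(3))
E
```

```text
[[ 0.533 -0.243  0.003]
 [ 0.542 -0.39   0.003]
 [ 0.429 -0.398  0.003]
 [ 0.42  -0.249  0.003]] [ 0.48087681 -0.3199667   0.003     ]
[ 0.435 -0.063  0.135]
[ 0.478 -0.066  0.08 ]
[ 0.531 -0.096  0.003]
[ 0.45  -0.086  0.003]
[ 0.454 -0.036  0.003]
```

carry_out --motion '[[[-1,0,-40,0,0],[-1,0,-60,0,0],[-1,0,-60,0,0],[-1,0,-10,0,0],[-1,0,0,0,0]]]'

```text
clock: 2.08
eef_pos: [0.4332, -0.0306, 0.2489]
tcp_rot: [-0.004, 1.0, -0.002, -0.0]
contact_force: [-0.1, -0.0, 0.1]
finger_gap: 0.0857
```

```bash
python3 - <<'E'
from h import *
s=sense();print(s['clock'],s['eef_pos'],s['tcp_rot'],abs(s['dq']).max())
p=camera_params('wrist');np.save('p2.npy',p,allow_pickle=True);save('w2',get_image('wrist'))
E
```

```text
2.075 [ 0.4331775  -0.03056444  0.24887957] [-3.64421862e-03  9.99991088e-01 -2.11545366e-03 -2.62399076e-04] 0.014458406660732281
```

View pics/w2.png

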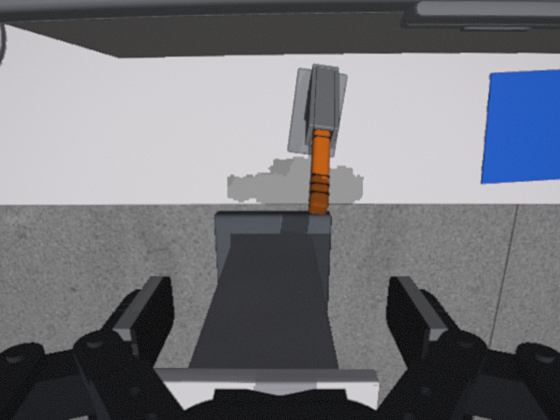

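```bash
python3 - <<'E'
import cv2
a=cv2.imread('pics/w2.png')
cv2.imwrite('pics/w2z.png',cv2.resize(a[50:225,250:390],None,fx=3.4,fy=3.4,interpolation=cv2.INTER_CUBIC))
E
```

```text
(no output)
```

View pics/w2z.png

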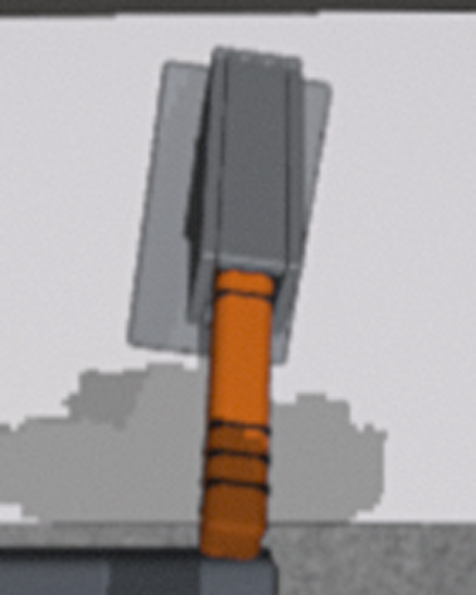

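```bash
python3 - <<'E'
from h import *
p=np.load('p2.npy',allow_pickle=True).item()
f=[np.array(q)/3.4+[250,50] for q in((165,62),(331,85),(287,362),(130,343))]
c=np.array([onz(p,u,v,.004) for u,v in f]);m=c.mean(0)
print(c.round(3),m)
e=(c[0]-c[3]+c[1]-c[2])[:2];l=(c[0]-c[1]+c[3]-c[2])[:2]
print(np.linalg.norm(e)/2,np.linalg.norm(l)/2)
y1=np.degrees(np.arctan2(e[1],e[0]));y2=np.degrees(np.arctan2(l[1],l[0]))-90;print(y1,y2)
for y in(y1,y2,(y1+y2)/2):
  y=np.radians(y);ex=np.array([np.cos(y),np.sin(y),0])
  o=np.array([m[0],m[1],0]);mouth=o-.016*ex+[0,0,.078]
  d=np.cos(np.radians(50))*ex-[0,0,np.sin(np.radians(50))]
  for k in(0,-.04,-.075):
    X=mouth+k*d;print(k,X.round(4),(proj(p,X)-[250,50])*3.4)
print(onz(p,118,57,0))
E
```

```text
[[ 0.537 -0.048  0.004]
 [ 0.531 -0.097  0.004]
 [ 0.449 -0.087  0.004]
 [ 0.455 -0.038  0.004]] [ 0.49297926 -0.06765964  0.004     ]
0.0821226056605642 0.04908182916345346
-6.925693130298458 -7.256773102956004
0 [ 0.4771 -0.0657  0.078 ] [245.26480678 296.21240849]
-0.04 [ 0.4516 -0.0626  0.1086] [242.22110463 422.60225834]
-0.075 [ 0.4292 -0.0599  0.1355] [239.04620657 550.21695981]
0 [ 0.4771 -0.0656  0.078 ] [244.89541987 296.16632659]
-0.04 [ 0.4516 -0.0624  0.1086] [241.18432589 422.47649698]
-0.075 [ 0.4293 -0.0595  0.1355] [237.33676111 550.015795  ]
0 [ 0.4771 -0.0657  0.078 ] [245.0800734  296.18963841]
-0.04 [ 0.4516 -0.0625  0.1086] [241.70260867 422.54011733]
-0.075 [ 0.4293 -0.0597  0.1355] [238.19131756 550.11756248]
[0.54962455 0.1323411  0.        ]
```

carry_out --motion '[[[-1,-10,15,35,3.5],[-1,-15,15,20,3.5],[-1,-10,0,0,0],[-1,0,0,0,0]]]'

```text
clock: 2.62
eef_pos: [0.3967, -0.064, 0.1929]
tcp_rot: [-0.005, 0.998, -0.069, 0.0]
contact_force: [-0.2, -0.1, 0.3]
finger_gap: 0.0855
```

```bash
python3 - <<'E'
from h import *
s=sense();print(s)
E
```

```text
{'clock': 2.625, 'joint_positions': array([ 0.72459883, -0.19655659, -0.54866287,  2.05083274, -0.11660583,
        1.26177893, -1.48928125]), 'dq': array([ 0.01213539,  0.01474859,  0.00970839, -0.00333889,  0.0060986 ,
       -0.00720963,  0.00322065]), 'effort': array([ 2.12494000e-01, -1.60939175e+01,  2.98621573e+00, -2.95180374e+01,
       -1.17717718e-02,  1.34335519e-01,  3.31186387e-02]), 'eef_pos': array([ 0.39671311, -0.06396907,  0.19289829]), 'tcp_rot': array([-4.52649226e-03,  9.97585237e-01, -6.93050007e-02,  1.50406066e-04]), 'contact_force': array([-0.2234596 , -0.05020687,  0.28290343]), 'moment': array([ 0.0278263 , -0.0148717 ,  0.04793818]), 'finger_gap': 0.08547375075407464}
```

carry_out --motion '[[[-1,0,0,0,-10.6],[-1,0,0,0,-10.6],[-1,0,0,0,-10.6],[-1,0,0,0,-10.6],[-1,0,0,0,-10.6],[-1,0,0,0,-10.6],[-1,0,0,0,-10.6],[-1,0,0,0,-10.6],[-1,0,0,0,-10.6],[-1,0,0,0,-10.6]]]'

```text
clock: 3.88
eef_pos: [0.4088, -0.0636, 0.2053]
tcp_rot: [0.007, 0.644, 0.765, 0.009]
contact_force: [-0.2, 0.2, 0.2]
finger_gap: 0.0854
```

carry_out --motion '[[[-1,0,0,0,-10.6],[-1,0,0,0,-10.6],[-1,0,0,0,-10.6],[-1,0,0,0,-10.6],[-1,0,0,0,-10.6],[-1,0,0,0,-10.6],[-1,0,0,0,-8],[-1,0,0,0,0]]]'

```text
clock: 4.88
eef_pos: [0.4184, -0.0627, 0.2153]
tcp_rot: [0.02, 0.065, 0.998, 0.003]
contact_force: [0.2, -1.2, 0.6]
finger_gap: 0.0856
```

```bash
cat >> h.py <<'E'
from scipy.spatial.transform import Rotation as Ro
def st():
    s=sense();q=s['tcp_rot'];R=Ro.from_quat([q[1],q[2],q[3],q[0]]).as_matrix()
    print('t',s['clock'],'pos',s['eef_pos'].round(4),'yawx',np.degrees(np.arctan2(R[1,0],R[0,0])).round(2),'z',R[:,2].round(4),'F',s['contact_force'].round(1),'gap',round(s['finger_gap'],4),'q',s['joint_positions'].round(2))
    return s,R
def to(X,yaw=None):
    s,R=st();d=R.T@(np.array(X)-s['eef_pos'])*1000;print('shift mm',d.round(1))
    if yaw is not None:
        r=-(yaw-np.degrees(np.arctan2(R[1,0],R[0,0])));print('roll',(r+180)%360-180)
E
python3 - <<'E'
from h import *
to([.461,-.0637,.083],172.9)
E
```

```text
t 4.875 pos [ 0.4184 -0.0627  0.2153] yawx 172.52 z [ 0.0395  0.0035 -0.9992] F [ 0.2 -1.2  0.6] gap 0.0856 q [ 0.39 -0.18 -0.26  2.01 -0.06  1.27  1.59]
shift mm [-37.2   3.4 133.9]
roll -0.37781915217246365
```

carry_out --motion '[[[-1,-20,2,15,-0.4],[-1,-17,1,20,0],[-1,0,0,30,0],[-1,0,0,30,0],[-1,0,0,20,0],[-1,0,0,0,0]]]'

```text
clock: 5.62
eef_pos: [0.4675, -0.0641, 0.1037]
tcp_rot: [0.025, 0.069, 0.997, 0.003]
contact_force: [-0.8, -0.6, 1.1]
finger_gap: 0.0851
```

```bash
python3 - <<'E'
from h import *
to([.461,-.0637,.083],172.9)
save('w3',get_image('wrist'))
E
```

```text
t 5.625 pos [ 0.4675 -0.0641  0.1037] yawx 172.08 z [ 0.0495  0.0029 -0.9988] F [-0.8 -0.6  1.1] gap 0.0851 q [ 0.37  0.03 -0.29  2.06  0.    1.    1.52]
shift mm [ 7.5 -0.7 20.4]
roll -0.8248542648239834
```

View pics/w3.png

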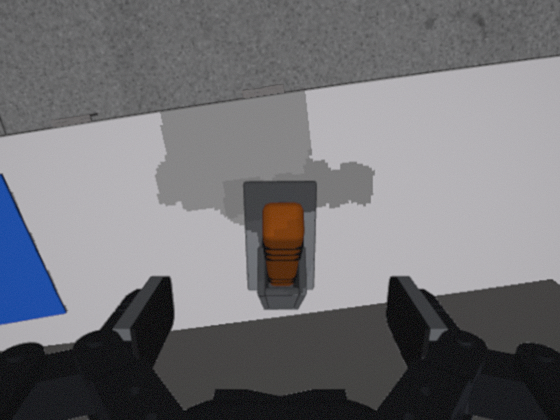

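carry_out --motion '[[[-1,7,-1,12,-0.8],[-1,2,0,9,0],[-1,0,0,0,0],[1,0,0,0,0],[1,0,0,0,0],[1,0,0,0,0],[1,0,0,0,0],[1,0,0,0,0]]]' --grip_force 60

```text
clock: 6.68
eef_pos: [0.4624, -0.0641, 0.0855]
tcp_rot: [0.029, 0.062, 0.998, 0.003]
contact_force: [-1.0, 0.4, 0.4]
finger_gap: 0.0127
```

```bash
python3 - <<'E'
from h import *
s,R=st()
d=np.array([-np.cos(np.radians(50))*np.cos(np.radians(-7.1)),-np.cos(np.radians(50))*np.sin(np.radians(-7.1)),np.sin(np.radians(50))])
print(R.T@d*80)
save('w4',get_image('wrist'))
E
```

```text
t 6.675 pos [ 0.4624 -0.0641  0.0855] yawx 172.84 z [ 0.0574  0.0015 -0.9983] F [-1.   0.4  0.4] gap 0.0127 q [ 0.37  0.03 -0.29  2.1   0.    0.95  1.53]
[ 47.86019333   0.50158638 -64.10265443]
```

View pics/w4.png

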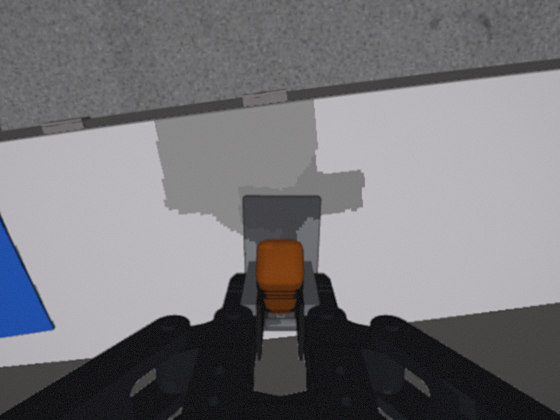

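carry_out --motion '[[[1,6,0,-8,0],[1,6,0,-8,0],[1,6,0,-8,0],[1,6,0,-8,0]]]'

```text
clock: 7.22
eef_pos: [0.4347, -0.0611, 0.1177]
tcp_rot: [0.028, 0.062, 0.998, 0.003]
contact_force: [0.1, 0.0, -0.7]
finger_gap: 0.0126
```

```bash
python3 - <<'E'
from h import *
s,R=st()
X0=np.array([.4624,-.0641,.0855])
d=np.array([-np.cos(np.radians(50))*np.cos(np.radians(-7.1)),-np.cos(np.radians(50))*np.sin(np.radians(-7.1)),np.sin(np.radians(50))])
to(X0+d*.09,172.84)
print((s['eef_pos']-X0)@d)
E
```

```text
t 7.225 pos [ 0.4347 -0.0611  0.1177] yawx 172.85 z [ 0.0565  0.0016 -0.9984] F [ 0.1  0.  -0.7] gap 0.0126 q [ 0.38 -0.07 -0.29  2.12 -0.03  1.03  1.56]
t 7.225 pos [ 0.4347 -0.0611  0.1177] yawx 172.85 z [ 0.0565  0.0016 -0.9984] F [ 0.1  0.  -0.7] gap 0.0126 q [ 0.38 -0.07 -0.29  2.12 -0.03  1.03  1.56]
shift mm [ 27.9   0.7 -38.4]
roll 0.006077840025199066
0.04258194905538603
```

carry_out --motion '[[[1,5.5,0.2,-8,0],[1,5.5,0.2,-8,0],[1,5.5,0.2,-8,0],[1,5.5,0,-8,0],[1,4,0,-6,0]]]'

```text
clock: 7.85
eef_pos: [0.4047, -0.0571, 0.1573]
tcp_rot: [0.029, 0.062, 0.998, 0.002]
contact_force: [0.0, -0.4, -0.4]
finger_gap: 0.0129
```

```bash
python3 - <<'E'
from h import *
s,R=st()
X0=np.array([.4624,-.0641,.0855])
d=np.array([-np.cos(np.radians(50))*np.cos(np.radians(-7.1)),-np.cos(np.radians(50))*np.sin(np.radians(-7.1)),np.sin(np.radians(50))])
print((s['eef_pos']-X0)@d,(s['eef_pos']-X0)-d*((s['eef_pos']-X0)@d))
save('w5',get_image('wrist'));a=get_image('scene');save('s5',cv2.resize(a[160:280,230:390],None,fx=4,fy=4,interpolation=cv2.INTER_CUBIC))
E
```

```text
t 7.85 pos [ 0.4047 -0.0571  0.1573] yawx 172.84 z [ 0.0575  0.001  -0.9983] F [ 0.  -0.4 -0.4] gap 0.0129 q [ 0.39 -0.19 -0.28  2.14 -0.06  1.13  1.59]
0.09233452891351517 [ 0.00123237 -0.0003207   0.00105941]
```

View pics/w5.png

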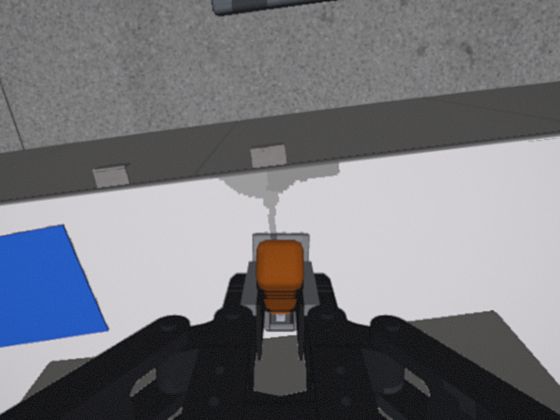

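View pics/s5.png

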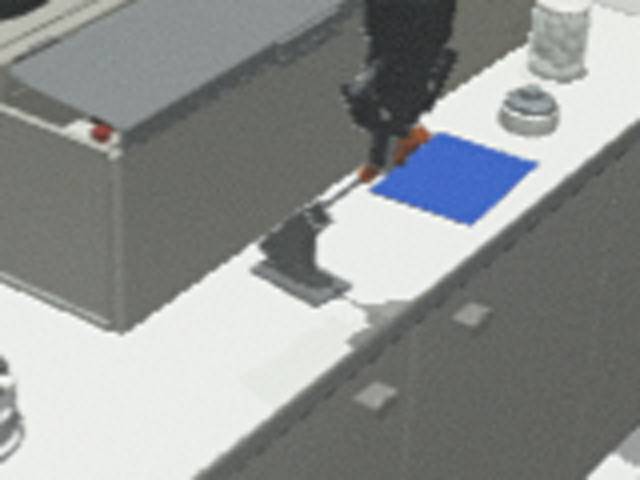

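carry_out --motion '[[[1,0,0,-25,0],[1,0,0,-20,-7.2],[1,-10,45,0,0],[1,-10,50,0,0],[1,-10,50,0,0],[1,-10,45,0,0],[1,-5,30,0,0],[1,0,0,0,0]]]'

```text
clock: 8.95
eef_pos: [0.4483, 0.1697, 0.2056]
tcp_rot: [0.029, -0.001, 1.0, 0.002]
contact_force: [0.1, -1.3, -0.4]
finger_gap: 0.013
```

```bash
python3 - <<'E'
from h import *
to([.46,.17,.075],180)
p=camera_params('wrist');np.save('p6.npy',p,allow_pickle=True)
save('w6',get_image('wrist'))
E
```

```text
t 8.95 pos [0.4483 0.1697 0.2056] yawx -179.87 z [ 0.0583  0.0037 -0.9983] F [ 0.1 -1.3 -0.4] gap 0.013 q [ 0.19 -0.06 -0.59  1.92 -0.01  1.21  1.17]
shift mm [ -4.1  -0.2 131. ]
roll 0.12638941588642183
```

View pics/w6.png

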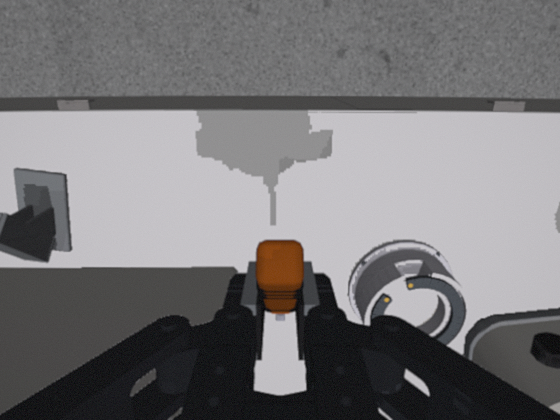

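carry_out --motion '[[[1,0,0,40,0],[1,0,0,40,0],[1,0,0,35,0],[1,0,0,0,0]]]' --grip_force 30

```text
clock: 9.5
eef_pos: [0.4563, 0.1619, 0.0877]
tcp_rot: [0.029, 0.004, 1.0, -0.0]
contact_force: [-0.0, 0.0, 0.8]
finger_gap: 0.0129
```

carry_out --motion '[[[1,0,0,6,0],[1,1,0,6,0],[1,3,0,6,0],[1,3,0,6,0]]]' --grip_force 20

```text
clock: 10.0
eef_pos: [0.4541, 0.1613, 0.0665]
tcp_rot: [0.033, 0.005, 0.999, -0.0]
contact_force: [-4.4, -0.1, 13.0]
finger_gap: 0.0127
```

```bash
python3 - <<'E'
from h import *
st()
save('w7',get_image('wrist'));a=get_image('side');save('s7',cv2.resize(a[180:300,200:350],None,fx=4,fy=4,interpolation=cv2.INTER_CUBIC))
E
```

```text
t 10.0 pos [0.4541 0.1613 0.0665] yawx 179.41 z [ 6.650e-02 -7.000e-04 -9.978e-01] F [-4.4 -0.1 13. ] gap 0.0127 q [ 0.17  0.11 -0.6   2.08  0.12  0.92  1.06]
```

View pics/w7.png

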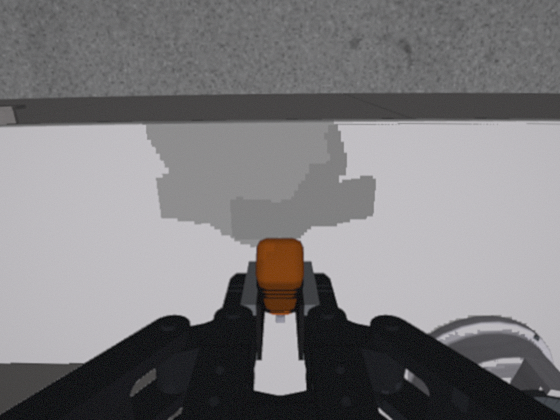

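View pics/s7.png

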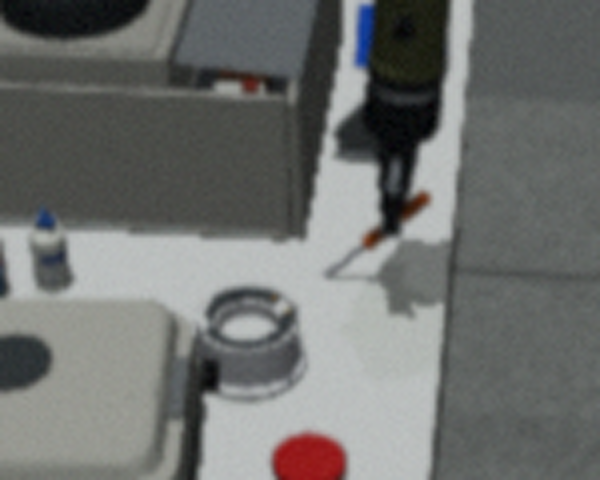

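carry_out --motion '[[[0.69,3,0,3,0],[0.69,3,0,6,0]]]'

```text
clock: 10.35
eef_pos: [0.4503, 0.1623, 0.0596]
tcp_rot: [0.036, 0.005, 0.999, -0.0]
contact_force: [-4.8, -0.5, 9.0]
finger_gap: 0.0129
```

```bash
python3 - <<'E'
from h import *
st()
a=get_image('side');save('s8',cv2.resize(a[180:300,200:350],None,fx=4,fy=4,interpolation=cv2.INTER_CUBIC))
E
```

```text
t 10.35 pos [0.4503 0.1623 0.0596] yawx 179.46 z [ 7.100e-02 -8.000e-04 -9.975e-01] F [-4.8 -0.5  9. ] gap 0.0129 q [ 0.16  0.11 -0.61  2.09  0.12  0.9   1.05]
```

View pics/s8.png

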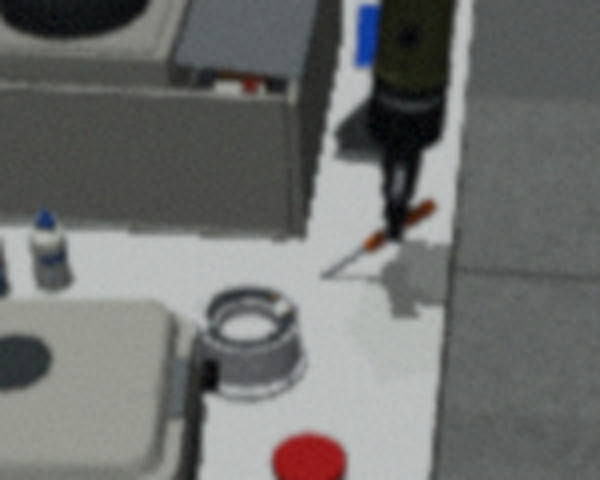

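carry_out --motion '[[[0.68,4,0,7,0],[0.68,3,0,7,0],[0.68,3,0,7,0]]]'

```text
clock: 10.78
eef_pos: [0.4412, 0.1629, 0.0367]
tcp_rot: [0.036, 0.004, 0.999, -0.0]
contact_force: [0.4, -0.6, 1.1]
finger_gap: 0.0139
```

```bash
python3 - <<'E'
from h import *
st()
a=get_image('side');save('s9',cv2.resize(a[180:300,200:350],None,fx=4,fy=4,interpolation=cv2.INTER_CUBIC))
E
```

```text
t 10.775 pos [0.4412 0.1629 0.0367] yawx 179.52 z [ 7.220e-02 -6.000e-04 -9.974e-01] F [ 0.4 -0.6  1.1] gap 0.0139 q [ 0.15  0.13 -0.61  2.13  0.14  0.84  1.02]
```

View pics/s9.png

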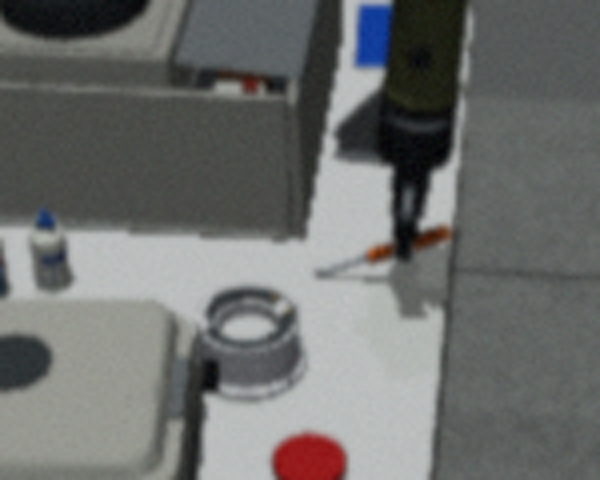

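carry_out --motion '[[[0.68,-1,0,8,0],[0.68,-2,0,8,0],[0.68,-2,0,7,0],[0.68,-2,0,5,0],[0.68,-2,0,0,0]]]'

```text
clock: 11.45
eef_pos: [0.4516, 0.1623, 0.0055]
tcp_rot: [0.034, 0.004, 0.999, -0.0]
contact_force: [-0.7, -0.8, 0.2]
finger_gap: 0.0138
```

```bash
python3 - <<'E'
from h import *
st()
a=get_image('side');save('s10',cv2.resize(a[180:300,200:350],None,fx=4,fy=4,interpolation=cv2.INTER_CUBIC))
E
```

```text
t 11.45 pos [0.4516 0.1623 0.0055] yawx 179.52 z [ 6.890e-02 -9.000e-04 -9.976e-01] F [-0.7 -0.8  0.2] gap 0.0138 q [ 0.13  0.21 -0.59  2.13  0.21  0.79  0.98]
```

View pics/s10.png

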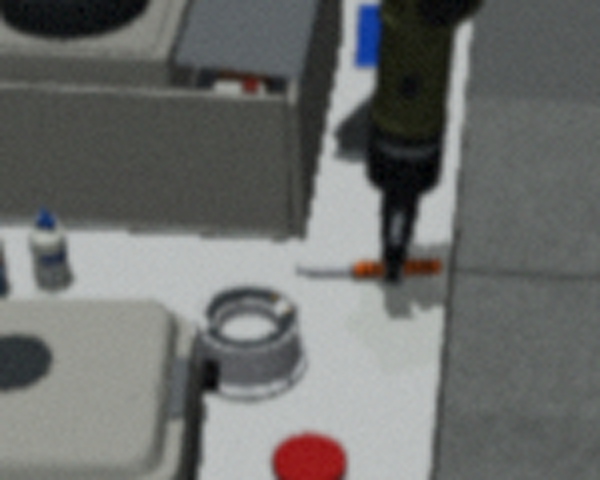

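carry_out --motion '[[[0.55,0,0,0,0],[0.4,0,0,0,0],[0.2,0,0,0,0],[-0.2,0,0,0,0],[-0.6,0,0,-30,0],[-1,0,0,-50,0],[-1,-10,25,-50,0],[-1,-10,30,-50,0],[-1,-10,30,-40,0],[-1,0,0,0,0]]]'

```text
clock: 12.75
eef_pos: [0.467, 0.2491, 0.2347]
tcp_rot: [0.035, 0.005, 0.999, 0.0]
contact_force: [-0.4, -0.1, -0.4]
finger_gap: 0.0853
```

```bash
python3 - <<'E'
from h import *
st()
p=camera_params('wrist');np.save('p11.npy',p,allow_pickle=True)
save('w11',get_image('wrist'))
E
```

```text
t 12.75 pos [0.467  0.2491 0.2347] yawx 179.42 z [ 7.040e-02 -2.000e-04 -9.975e-01] F [-0.4 -0.1 -0.4] gap 0.0853 q [ 0.11  0.05 -0.69  1.77  0.07  1.27  0.96]
```

View pics/w11.png

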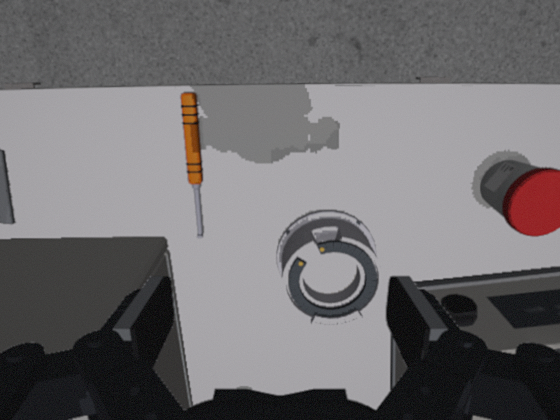

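```bash
python3 - <<'E'
import cv2
a=cv2.imread('pics/w11.png')
cv2.imwrite('pics/w11a.png',cv2.resize(a[200:330,265:395],None,fx=4.6,fy=4.6,interpolation=cv2.INTER_CUBIC))
cv2.imwrite('pics/w11b.png',cv2.resize(a[85:245,160:230],None,fx=3.7,fy=3.7,interpolation=cv2.INTER_CUBIC))
E
```

```text
(no output)
```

View pics/w11a.png

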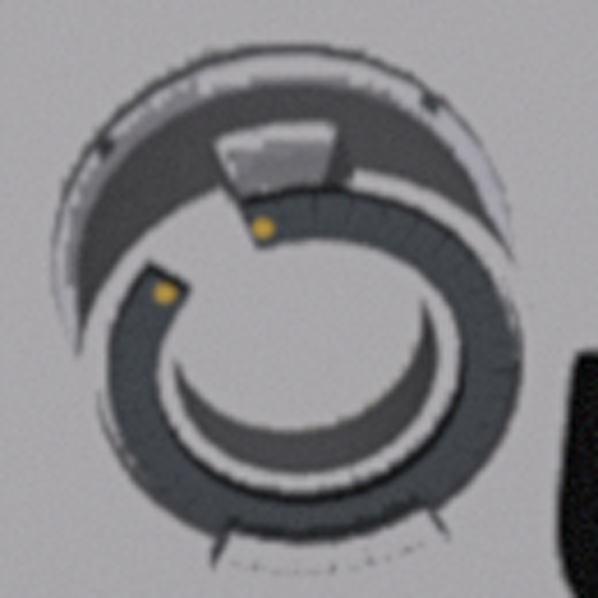

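View pics/w11b.png

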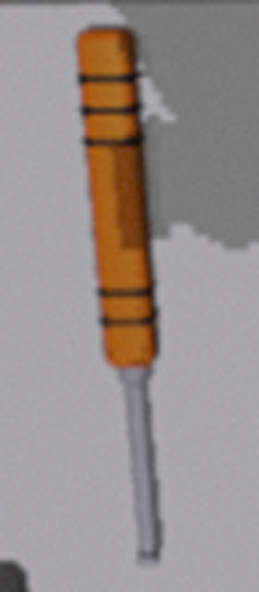

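```bash
python3 - <<'E'
from h import *
from scipy.optimize import least_squares
p=np.load('p11.npy',allow_pickle=True).item()
Z=lambda u,v,z:onz(p,u/4.6+265,v/4.6+200,z)
pts=np.array([Z(u,v,.058)[:2] for u,v in((108,365),(120,435),(302,540),(450,500),(521,360),(490,270),(430,217),(318,188),(370,193),(150,265))])
f=least_squares(lambda x:np.hypot(*(pts-x[:2]).T)-x[2],[.57,.306,.044]);print('ring',f.x.round(4),f.fun.round(4))
c=f.x[:2]
d1=Z(263,228,.058)[:2];d2=Z(165,292,.058)[:2]
for d in(d1,d2):print('dot',d.round(4),np.hypot(*(d-c)).round(4),np.degrees(np.arctan2(*(d-c)[::-1]))%360)
n1=Z(215,145,.034)[:2];n2=Z(335,125,.034)[:2];m=(n1+n2)/2
print('notch',n1.round(4),n2.round(4),np.hypot(*(n1-n2)),m,np.degrees(np.arctan2(*(m-c)[::-1]))%360,np.hypot(*(m-c)))
# foot circle at z~.0? outer
pts=np.array([Z(u,v,.004)[:2] for u,v in((57,250),(90,165),(165,85),(240,50),(340,50),(430,95),(490,170),(513,250))])
f=least_squares(lambda x:np.hypot(*(pts-x[:2]).T)-x[2],[.57,.306,.056]);print('foot',f.x.round(4),f.fun.round(4))
P=lambda u,v,z:onz(p,u/3.7+160,v/3.7+85,z)
a=P(103,32,.014);b=P(131,355,.014);t=P(147,555,.012)
print('pick',a,b,t,np.hypot(*(b-a)[:2]),np.degrees(np.arctan2(*(b-a)[:2][::-1])),np.degrees(np.arctan2(*(t-a)[:2][::-1])))
print('cup',onz(p,545,200,.066))
E
```

```text
ring [0.5799 0.3008 0.0445] [ 0.0001 -0.0001 -0.0012  0.0014  0.0001 -0.0006 -0.0005  0.0003  0.0001
  0.0004]
dot [0.5442 0.2886] 0.0377 198.9368506251211
dot [0.5591 0.2684] 0.0385 237.4057502069663
notch [0.5361 0.2804] [0.5316 0.3065] 0.026502247493073876 [0.53387081 0.29348542] 189.0871651091836 0.04656633823709966
foot [0.5806 0.3008 0.0553] [ 0.0005 -0.0012 -0.0001  0.0012  0.0007 -0.0009 -0.0011  0.001 ]
pick [0.40294357 0.16367844 0.014     ] [0.48780259 0.16313627 0.014     ] [0.54906971 0.16169585 0.012     ] 0.08486074524871497 -0.36606511551407894 -0.7773220340820304
cup [0.49294604 0.48729589 0.066     ]
```

```bash
python3 - <<'E'
from h import *
to([.445,.163,.06],179.5)
E
```

```text
t 12.8 pos [0.4662 0.247  0.2326] yawx 179.34 z [ 0.0672 -0.0028 -0.9977] F [ 0.5 -0.8  0.2] gap 0.0855 q [ 0.11  0.05 -0.68  1.78  0.07  1.27  0.96]
shift mm [ 31.7 -83.9 171. ]
roll -0.1635398757357791
```

carry_out --motion '[[[-1,6,-30,20,0],[-1,8,-30,40,0],[-1,8,-23,50,0],[-1,8,0,50,0],[-1,0,0,10,0],[-0.3,0,0,0,0]]]'

```text
clock: 13.55
eef_pos: [0.441, 0.1541, 0.0511]
tcp_rot: [0.029, 0.008, 1.0, -0.004]
contact_force: [-0.6, -0.1, 0.9]
finger_gap: 0.0695
```

```bash
python3 - <<'E'
from h import *
to([.450,.163,.003],179.5)
save('w12',get_image('wrist'))
E
```

```text
t 13.55 pos [0.441  0.1541 0.0511] yawx 179.07 z [ 0.0587 -0.0087 -0.9982] F [-0.6 -0.1  0.9] gap 0.0695 q [ 0.18  0.11 -0.62  2.11  0.12  0.89  1.05]
shift mm [-6.   9.4 48.5]
roll -0.43378708009865363
```

View pics/w12.png

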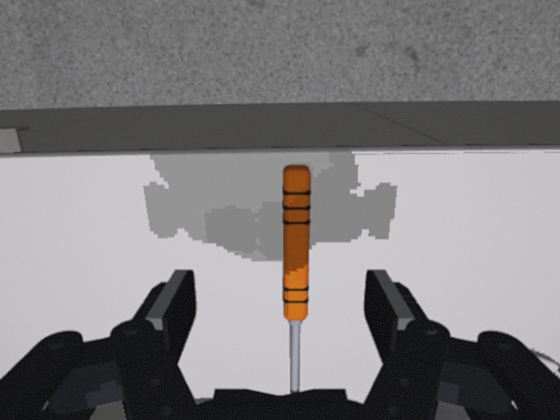

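carry_out --motion '[[[-0.3,-4,9,15,-0.4],[-0.3,-3,0.5,17,0],[-0.3,0,0,10,0],[-0.3,0,0,0,0]]]'

```text
clock: 14.1
eef_pos: [0.4563, 0.1646, 0.0135]
tcp_rot: [0.034, 0.005, 0.999, -0.003]
contact_force: [-0.2, 0.3, 0.1]
finger_gap: 0.0555
```

```bash
python3 - <<'E'
from h import *
to([.450,.163,.003],179.5)
p=camera_params('wrist');im=get_image('wrist');save('w13',im)
E
```

```text
t 14.1 pos [0.4563 0.1646 0.0135] yawx 179.45 z [ 0.0685 -0.0073 -0.9976] F [-0.2  0.3  0.1] gap 0.0555 q [ 0.14  0.21 -0.6   2.11  0.22  0.81  0.97]
shift mm [ 6.9 -1.6 10.1]
roll -0.050438274065669475
```

View pics/w13.png

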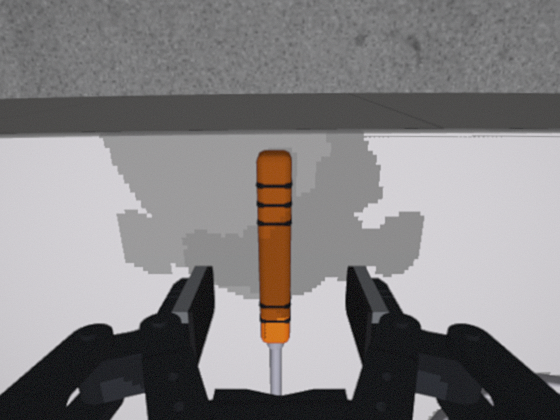

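carry_out --motion '[[[-0.3,3,-1.5,6,0],[-0.3,0,0,4,0],[0.3,0,0,0,0],[1,0,0,0,0],[1,0,0,0,0],[1,0,0,0,0]]]' --grip_force 90

```text
clock: 14.9
eef_pos: [0.4549, 0.163, 0.0045]
tcp_rot: [0.036, 0.005, 0.999, -0.003]
contact_force: [0.7, 0.5, 0.6]
finger_gap: 0.0112
```

```bash
python3 - <<'E'
from h import *
st()
E
```

```text
t 14.9 pos [0.4549 0.163  0.0045] yawx 179.43 z [ 0.0715 -0.0073 -0.9974] F [0.7 0.5 0.6] gap 0.0112 q [ 0.14  0.22 -0.6   2.12  0.23  0.79  0.95]
```

carry_out --motion '[[[1,0,0,-15,0],[1,10,0,-40,-4.8],[1,15,20,-25,-4.7],[1,3,45,0,0],[1,0,40,0,0],[1,0,0,0,0]]]'

```text
clock: 15.65
eef_pos: [0.4062, 0.2694, 0.0884]
tcp_rot: [0.038, -0.08, 0.996, -0.006]
contact_force: [0.0, -0.5, -0.5]
finger_gap: 0.0113
```

```bash
python3 - <<'E'
from h import *
to([.425,.2764,.0405],189)
p=camera_params('wrist');np.save('p14.npy',p,allow_pickle=True);im=get_image('wrist');save('w14',im)
a=get_image('side');save('s14',cv2.resize(a[200:310,210:350],None,fx=4,fy=4,interpolation=cv2.INTER_CUBIC))
E
```

```text
t 15.65 pos [0.4062 0.2694 0.0884] yawx -170.82 z [ 0.0772 -0.0051 -0.997 ] F [ 0.  -0.5 -0.5] gap 0.0113 q [ 0.06  0.11 -0.76  2.04  0.16  0.97  0.95]
shift mm [-16.    4.8  49.2]
roll 0.1800956470057713
```

View pics/w14.png

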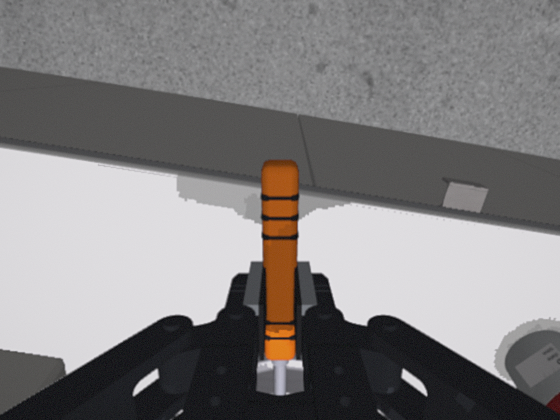

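View pics/s14.png

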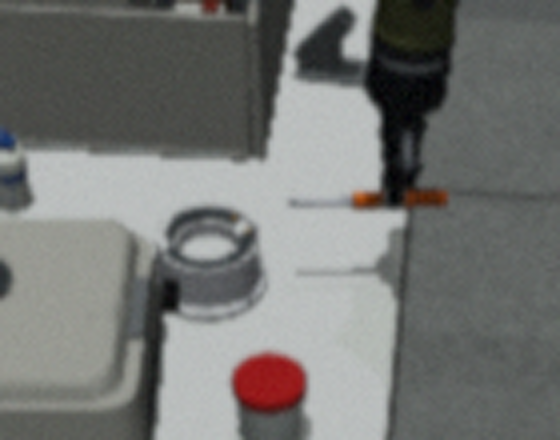

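carry_out --motion '[[[1,-8,5,20,0.2],[1,-8,0,20,0],[1,0,0,8,0],[1,0,0,0,0]]]'

```text
clock: 16.25
eef_pos: [0.4279, 0.2673, 0.0406]
tcp_rot: [0.038, -0.072, 0.997, -0.009]
contact_force: [0.4, 0.7, -0.2]
finger_gap: 0.0111
```

```bash
python3 - <<'E'
from h import *
C=np.array([.580,.301]);u=np.array([np.cos(np.radians(9)),np.sin(np.radians(9))])
for r in(.062,.045,.028):
    X=C-u*(r+.095);to([X[0],X[1],.0395],189)
for n,b in(('side',(200,310,210,350)),('scene',(200,310,170,310))):
    a=get_image(n);save(n+'15',cv2.resize(a[b[0]:b[1],b[2]:b[3]],None,fx=5,fy=5,interpolation=cv2.INTER_CUBIC))
s,R=st()
tip=s['eef_pos']+[.095*u[0],.095*u[1],.0025]
for n,b in(('side',(210,200)),('scene',(170,200))):
  p=camera_params(n);print(n,(proj(p,tip)-b)*5,[(proj(p,[*(C-u*.05+k*np.array([-u[1],u[0]])),.058])-b)*5 for k in(-.0135,.0135)])
E
```

```text
t 16.25 pos [0.4279 0.2673 0.0406] yawx -171.69 z [ 0.0774 -0.0124 -0.9969] F [ 0.4  0.7 -0.2] gap 0.0111 q [ 0.02  0.23 -0.73  2.04  0.27  0.89  0.86]
shift mm [1.7 9.5 0.7]
roll -0.6884693004682276
t 16.25 pos [0.4279 0.2673 0.0406] yawx -171.69 z [ 0.0774 -0.0124 -0.9969] F [ 0.4  0.7 -0.2] gap 0.0111 q [ 0.02  0.23 -0.73  2.04  0.27  0.89  0.86]
shift mm [-15.2   9.7   2. ]
roll -0.6884693004682276
t 16.25 pos [0.4279 0.2673 0.0406] yawx -171.69 z [ 0.0774 -0.0124 -0.9969] F [ 0.4  0.7 -0.2] gap 0.0111 q [ 0.02  0.23 -0.73  2.04  0.27  0.89  0.86]
shift mm [-32.2  10.    3.3]
roll -0.6884693004682276
t 16.35 pos [0.4285 0.2679 0.0414] yawx -171.67 z [ 0.0792 -0.0118 -0.9968] F [ 0.1  0.2 -0.8] gap 0.0109 q [ 0.02  0.23 -0.73  2.04  0.27  0.89  0.86]
side [333.43115387 299.05749442] [array([320.05892692, 281.66095272]), array([321.11109545, 304.63087051])]
scene [325.41635311 307.02434555] [array([315.6136055 , 280.72994719]), array([292.08313566, 302.74359206])]
```

View pics/side15.png

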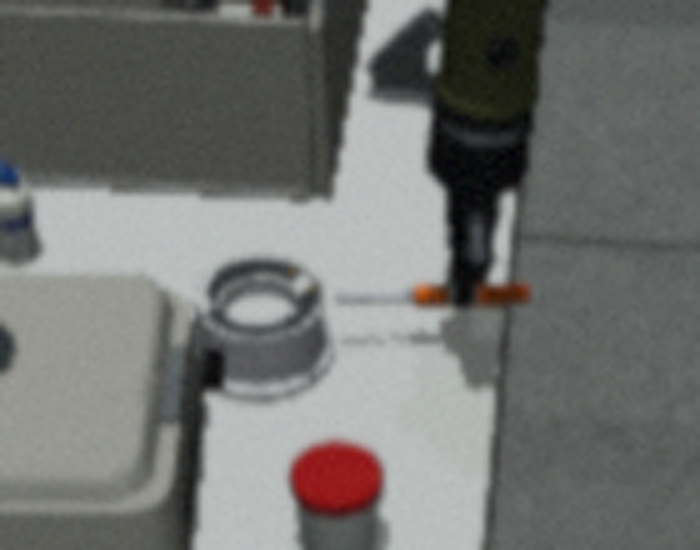

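View pics/scene15.png

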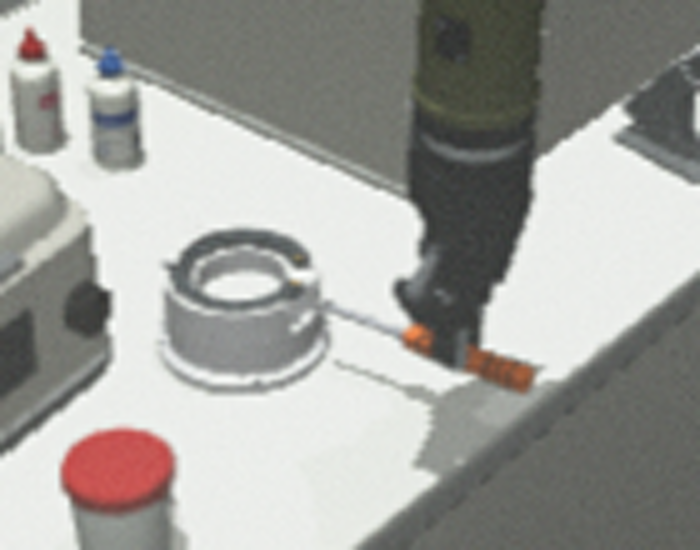

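carry_out --motion '[[[1,2,5,1,-0.7],[1,0,4.5,0.5,0],[1,0,0,0,0]]]'

```text
clock: 16.73
eef_pos: [0.4254, 0.2782, 0.041]
tcp_rot: [0.04, -0.079, 0.996, -0.009]
contact_force: [0.7, -0.4, 0.0]
finger_gap: 0.011
```

```bash
cat > g.py <<'E'
from h import *
C=np.array([.580,.301]);u=np.array([np.cos(np.radians(9)),np.sin(np.radians(9))])
def tr(r,z,lat=0):
    X=C-u*(r+.095)+lat*np.array([-u[1],u[0]]);to([X[0],X[1],z],189)
def rel():
    s=sense();d=s['eef_pos'][:2]-C;print('tip r',round(-(d@u)-.095,4),'lat',round(d@np.array([-u[1],u[0]]),4),'axis z',round(s['eef_pos'][2]+.0025,4))
E
python3 - <<'E'
from g import *
rel();tr(.045,.0395);tr(.028,.0395)
E
```

```text
tip r 0.0613 lat 0.0017 axis z 0.0435
t 16.725 pos [0.4254 0.2782 0.041 ] yawx -170.88 z [ 0.0818 -0.0109 -0.9966] F [ 0.7 -0.4  0. ] gap 0.011 q [ 0.01  0.24 -0.74  2.03  0.28  0.89  0.84]
shift mm [-16.1  -1.7   2.8]
roll 0.11559471109319475
t 16.725 pos [0.4254 0.2782 0.041 ] yawx -170.88 z [ 0.0818 -0.0109 -0.9966] F [ 0.7 -0.4  0. ] gap 0.011 q [ 0.01  0.24 -0.74  2.03  0.28  0.89  0.84]
shift mm [-33.   -1.7   4.1]
roll 0.11559471109319475
```

carry_out --motion '[[[1,-6,-1,2,0],[1,-6,0,1.5,0],[1,-5,0,0.5,0],[1,0,0,0,0]]]'

```text
clock: 17.23
eef_pos: [0.4444, 0.2799, 0.0383]
tcp_rot: [0.041, -0.079, 0.996, -0.009]
contact_force: [-0.3, 0.8, -0.3]
finger_gap: 0.0112
```

```bash
python3 - <<'E'
from g import *
rel();tr(.028,.038)
E
```

```text
tip r 0.0422 lat 0.0004 axis z 0.0408
t 17.225 pos [0.4444 0.2799 0.0383] yawx -170.91 z [ 0.0822 -0.0108 -0.9966] F [-0.3  0.8 -0.3] gap 0.0112 q [ 0.    0.28 -0.72  2.    0.31  0.9   0.84]
shift mm [-14.1  -0.4   1.4]
roll 0.08646115403951171
```

carry_out --motion '[[[1,-5,0.5,0.7,0],[1,-5,0,0.5,0],[1,-5,0,0.5,0],[1,0,0,0,0]]]'

```text
clock: 17.73
eef_pos: [0.4603, 0.2829, 0.0376]
tcp_rot: [0.04, -0.079, 0.996, -0.009]
contact_force: [-0.5, -0.1, -0.6]
finger_gap: 0.0111
```

```bash
python3 - <<'E'
from g import *
rel();st()
for n,b in(('side',(200,310,210,350)),('scene',(200,310,170,310))):
    a=get_image(n);save(n+'16',cv2.resize(a[b[0]:b[1],b[2]:b[3]],None,fx=5,fy=5,interpolation=cv2.INTER_CUBIC))
E
```

```text
tip r 0.026 lat 0.0008 axis z 0.0401
t 17.725 pos [0.4603 0.2829 0.0376] yawx -170.92 z [ 0.0819 -0.0109 -0.9966] F [-0.5 -0.1 -0.6] gap 0.0111 q [-0.01  0.31 -0.71  1.96  0.33  0.91  0.84]
```

View pics/side16.png

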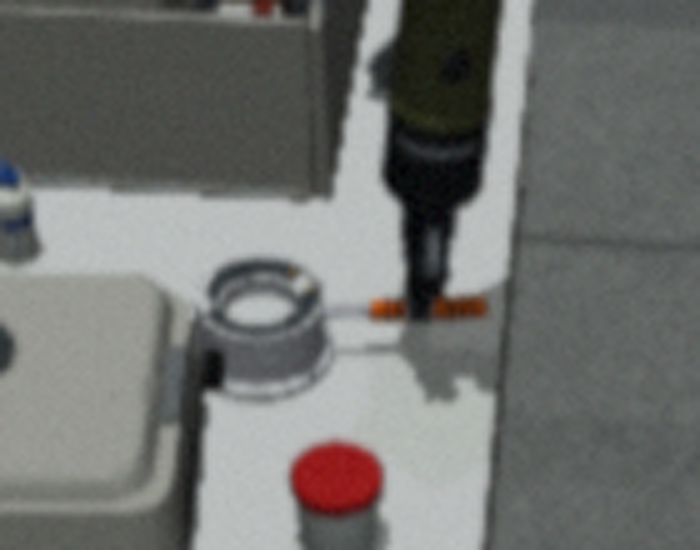

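View pics/scene16.png

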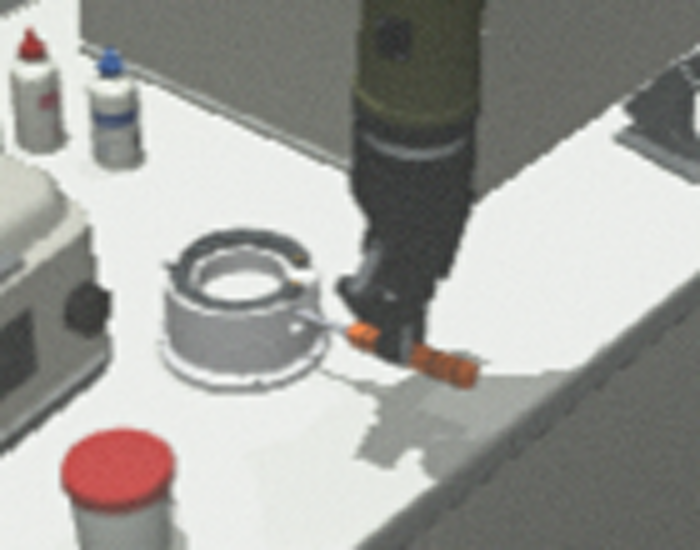

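carry_out --motion '[[[1,-0.4,0,-4,0],[1,-0.4,0,-4,0],[1,-0.4,0,-4,0],[1,-0.4,0,-4,0],[1,-0.3,0,-3,0],[1,0,0,0,0]]]'

```text
clock: 18.58
eef_pos: [0.4599, 0.2835, 0.0584]
tcp_rot: [0.041, -0.079, 0.996, -0.009]
contact_force: [-0.1, 0.9, -1.5]
finger_gap: 0.0111
```

```bash
python3 - <<'E'
from g import *
rel();st()
for n,b in(('side',(210,300,220,330)),('scene',(200,300,180,290))):
    a=get_image(n);save(n+'17',cv2.resize(a[b[0]:b[1],b[2]:b[3]],None,fx=6,fy=6,interpolation=cv2.INTER_CUBIC))
E
```

```text
tip r 0.0264 lat 0.0015 axis z 0.0609
t 18.575 pos [0.4599 0.2835 0.0584] yawx -170.87 z [ 0.0822 -0.0113 -0.9965] F [-0.1  0.9 -1.5] gap 0.0111 q [ 0.01  0.28 -0.72  1.95  0.3   0.95  0.87]
```

View pics/side17.png

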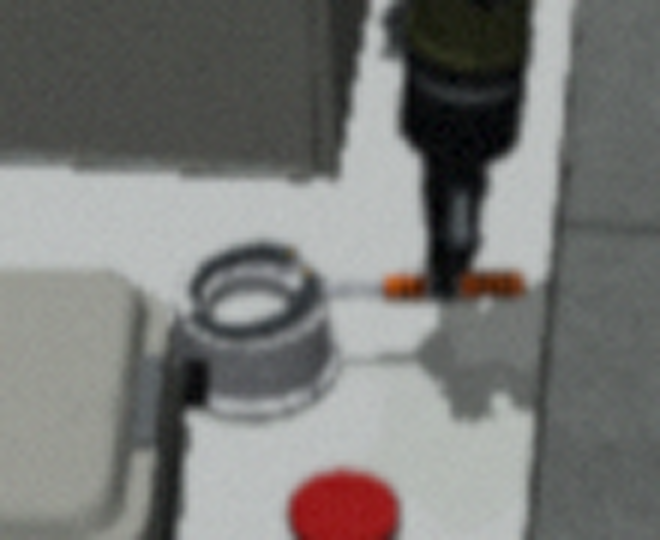

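View pics/scene17.png

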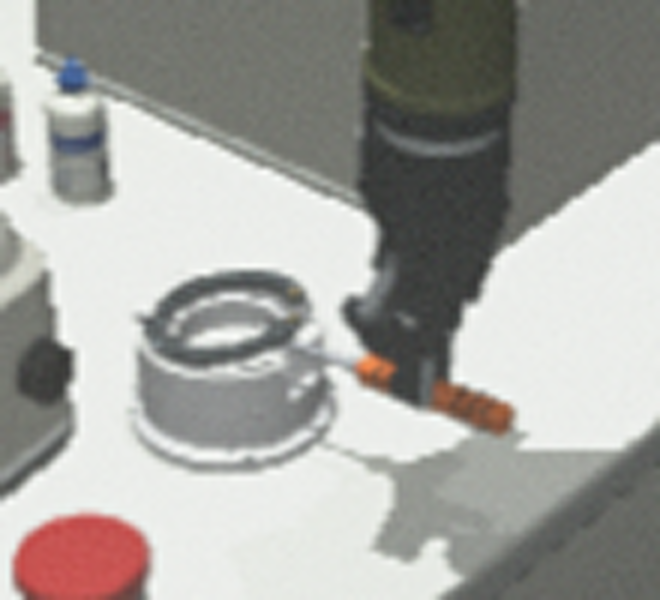

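carry_out --motion '[[[1,-0.3,0,-3,0],[1,3,0,-0.3,0],[1,3,0,-0.3,0],[1,3,0,-0.3,0],[1,3,0,-0.3,0],[1,0,0,0,0]]]'

```text
clock: 19.42
eef_pos: [0.4463, 0.2812, 0.061]
tcp_rot: [0.04, -0.079, 0.996, -0.009]
contact_force: [-0.3, 0.4, -0.7]
finger_gap: 0.0114
```

```bash
python3 - <<'E'
from g import *
rel();st()
for n,b in(('side',(210,300,220,330)),('scene',(200,300,180,290))):
    a=get_image(n);save(n+'18',cv2.resize(a[b[0]:b[1],b[2]:b[3]],None,fx=6,fy=6,interpolation=cv2.INTER_CUBIC))
E
```

```text
tip r 0.0401 lat 0.0014 axis z 0.0635
t 19.425 pos [0.4463 0.2812 0.061 ] yawx -170.85 z [ 0.0807 -0.012  -0.9967] F [-0.3  0.4 -0.7] gap 0.0114 q [ 0.01  0.25 -0.73  1.97  0.28  0.94  0.87]
```

View pics/side18.png

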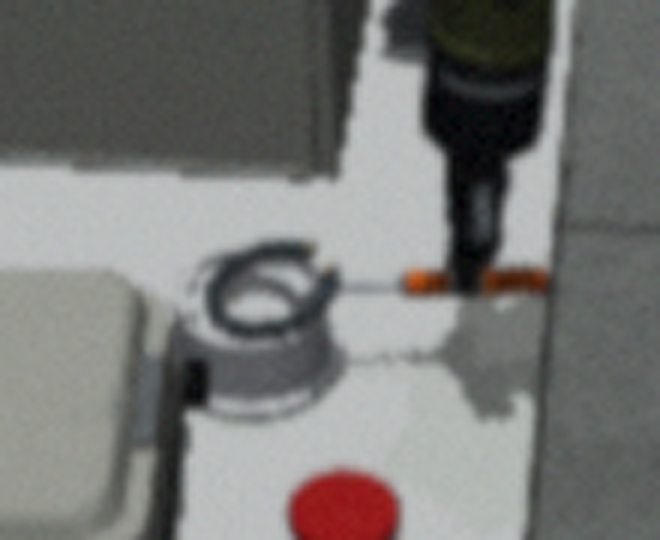

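View pics/scene18.png

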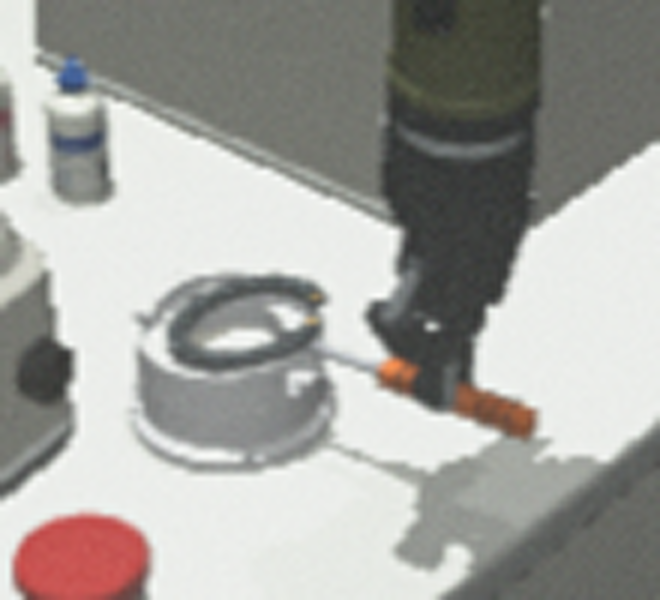

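carry_out --motion '[[[1,0,0,3,0],[1,0,0,3,0],[1,0,0,4,0],[1,0,0,4,0],[1,0,0,4,0],[1,0,0,0,0]]]'

```text
clock: 20.27
eef_pos: [0.4484, 0.281, 0.0415]
tcp_rot: [0.04, -0.079, 0.996, -0.009]
contact_force: [-0.0, 0.1, -1.1]
finger_gap: 0.011
```

```bash
python3 - <<'E'
from g import *
rel();st()
for n,b in(('side',(210,300,220,330)),('scene',(200,300,180,290))):
    a=get_image(n);save(n+'19',cv2.resize(a[b[0]:b[1],b[2]:b[3]],None,fx=6,fy=6,interpolation=cv2.INTER_CUBIC))
E
```

```text
tip r 0.0381 lat 0.0008 axis z 0.044
t 20.275 pos [0.4484 0.281  0.0415] yawx -170.88 z [ 0.0805 -0.0118 -0.9967] F [-0.   0.1 -1.1] gap 0.011 q [ 0.    0.28 -0.72  1.98  0.31  0.91  0.85]
```

View pics/side19.png

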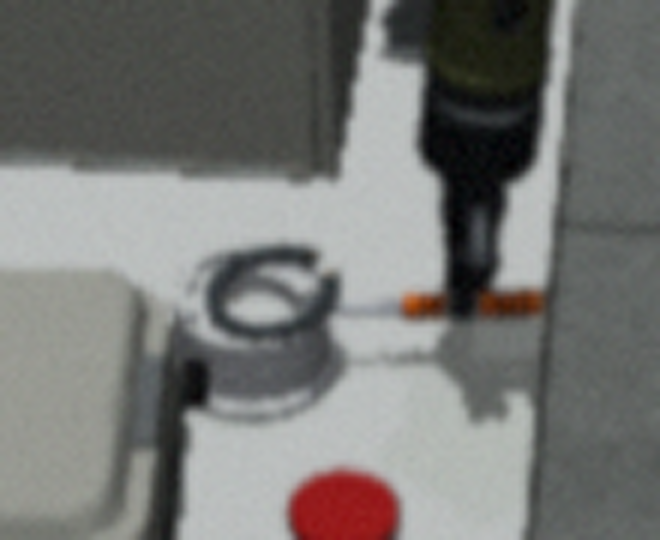

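View pics/scene19.png

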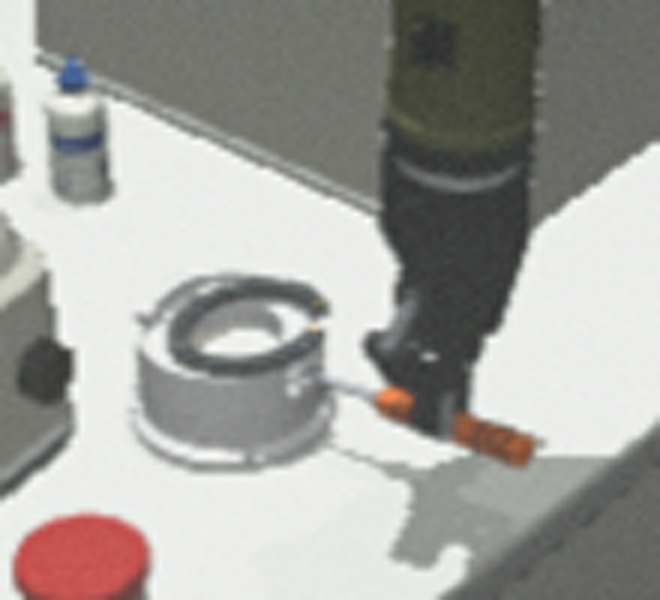

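carry_out --motion '[[[1,4,0,-0.3,0],[1,7,0,-0.5,0],[1,9,0,-0.5,0],[1,9,-1,-0.5,0],[1,0,0,0,0]]]'

```text
clock: 21.0
eef_pos: [0.4176, 0.2753, 0.0418]
tcp_rot: [0.04, -0.079, 0.996, -0.009]
contact_force: [-0.0, 0.2, -0.5]
finger_gap: 0.0116
```

```bash
python3 - <<'E'
from g import *
rel();st()
a=get_image('side');b=(210,300,220,330);save('side20',cv2.resize(a[b[0]:b[1],b[2]:b[3]],None,fx=6,fy=6,interpolation=cv2.INTER_CUBIC))
to([.452,.163,.01],180)
E
```

```text
tip r 0.0695 lat 0.0 axis z 0.0443
t 21.0 pos [0.4176 0.2753 0.0418] yawx -170.84 z [ 0.0816 -0.0118 -0.9966] F [-0.   0.2 -0.5] gap 0.0116 q [ 0.01  0.22 -0.74  2.05  0.27  0.89  0.85]
t 21.05 pos [0.4181 0.2755 0.0419] yawx -170.85 z [ 0.082  -0.0113 -0.9966] F [-0.4 -0.5 -0.6] gap 0.0111 q [ 0.01  0.22 -0.74  2.05  0.27  0.89  0.85]
shift mm [ -13.  -115.6   35.9]
roll 9.150649122843674
```

View pics/side20.png

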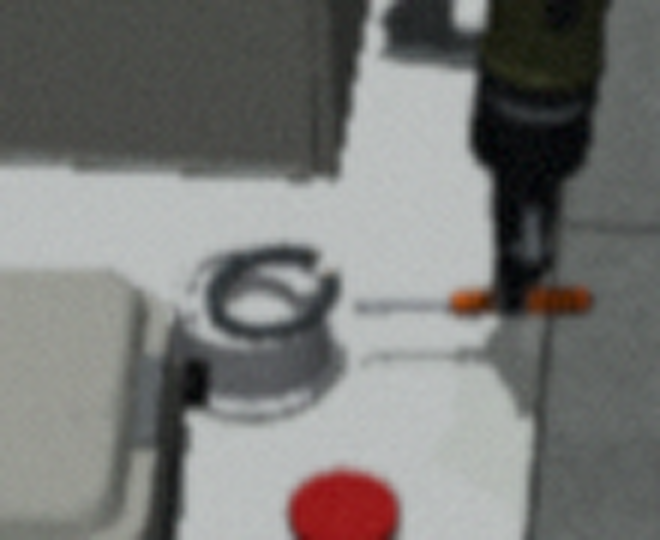

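carry_out --motion '[[[1,0,-30,0,4.5],[1,-3,-35,0,4.6],[1,-5,-30,5,0],[1,-5,-15,10,0],[1,0,0,10,0],[1,0,0,0,0]]]'

```text
clock: 21.8
eef_pos: [0.4428, 0.1658, 0.0194]
tcp_rot: [0.043, 0.002, 0.999, -0.004]
contact_force: [-0.0, -0.5, -0.1]
finger_gap: 0.0111
```

```bash
python3 - <<'E'
from g import *
to([.452,.163,.0055],180)
E
```

```text
t 21.8 pos [0.4428 0.1658 0.0194] yawx 179.83 z [ 0.085  -0.0076 -0.9963] F [-0.  -0.5 -0.1] gap 0.0111 q [ 0.18  0.17 -0.65  2.14  0.21  0.8   0.96]
shift mm [-8.  -2.6 14.7]
roll -0.17109046453961696
```

carry_out --motion '[[[1,-3,0,7,0],[1,-2,0,5,0],[1,0,0,0,0]]]'

```text
clock: 22.18
eef_pos: [0.4488, 0.1687, 0.007]
tcp_rot: [0.042, -0.0, 0.999, -0.003]
contact_force: [-0.2, 0.4, -0.6]
finger_gap: 0.011
```

```bash
python3 - <<'E'
from g import *
st()
E
```

```text
t 22.175 pos [0.4488 0.1687 0.007 ] yawx -179.93 z [ 0.0848 -0.0057 -0.9964] F [-0.2  0.4 -0.6] gap 0.011 q [ 0.16  0.21 -0.65  2.14  0.24  0.78  0.94]
```

carry_out --motion '[[[1,0,0,2,0],[0.5,0,0,0,0],[0,0,0,0,0],[-0.4,0,0,0,0],[-1,0,0,-20,0],[-1,0,0,-50,0],[-1,0,0,-50,0],[-1,-10,30,-50,0],[-1,-10,40,-40,0],[-1,0,10,0,0]]]'

```text
clock: 23.42
eef_pos: [0.451, 0.2509, 0.223]
tcp_rot: [0.044, 0.001, 0.999, -0.003]
contact_force: [0.5, 0.2, -0.0]
finger_gap: 0.0854
```

```bash
python3 - <<'E'
from h import *
st()
p=camera_params('wrist');np.save('p21.npy',p,allow_pickle=True)
im=get_image('wrist');save('w21',im)
save('w21a',cv2.resize(im[200:350,250:400],None,fx=4,fy=4,interpolation=cv2.INTER_CUBIC))
E
```

```text
t 23.425 pos [0.451  0.2509 0.223 ] yawx 179.89 z [ 0.087  -0.0057 -0.9962] F [ 0.5  0.2 -0. ] gap 0.0854 q [ 0.16  0.02 -0.76  1.83  0.07  1.24  0.95]
```

View pics/w21.png

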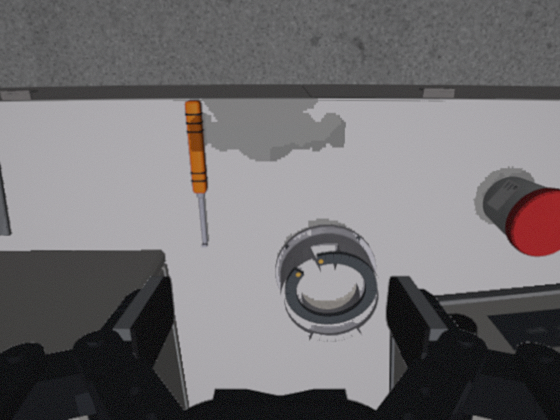

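View pics/w21a.png

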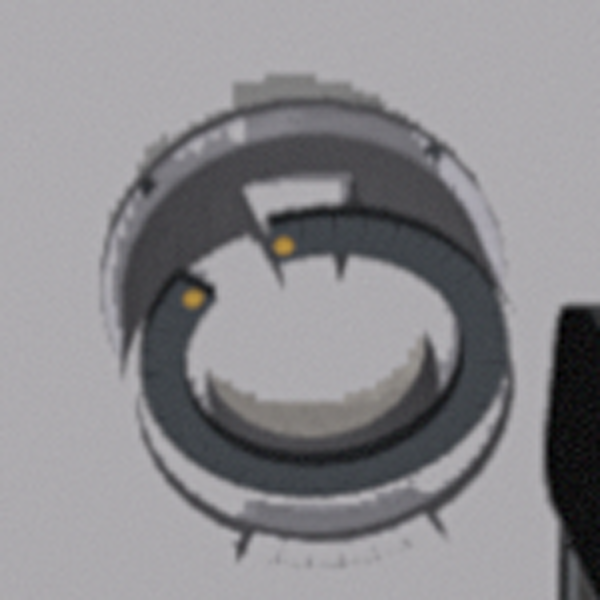

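```bash
python3 - <<'E'
from h import *
p=np.load('p21.npy',allow_pickle=True).item()
Z=lambda u,v,z:onz(p,u/4+250,v/4+200,z)
for n,u,v,z in(('dot',284,246,.066),('dot2',193,297,.0645),('nearout',345,208,.066),('nearin',338,256,.0655),('farout',310,495,.058),('left',141,360,.062),('right',508,350,.062)):print(n,Z(u,v,z).round(4))
E
```

```text
dot [0.5331 0.287  0.066 ]
dot2 [0.5476 0.2666 0.0645]
nearout [0.5233 0.3004 0.066 ]
nearin [0.5361 0.2996 0.0655]
farout [0.6102 0.2976 0.058 ]
left [0.5667 0.2546 0.062 ]
right [0.564  0.3423 0.062 ]
```

```bash
python3 - <<'E'
from h import *
p=camera_params('scene');q=camera_params('side')
print(onz(p,189,270,0),onz(q,251,318,0),onz(q,250,292,0))
for z in(0,.1,.12,.15):print(z,onz(p,188,247,z),onz(q,247,266,z))
w=np.load('p21.npy',allow_pickle=True).item()
for z in(.1,.15):print(onz(w,410,299,z),onz(w,560,290,z))
E
```

```text
[0.64691577 0.36790519 0.        ] [0.57986931 0.545521   0.        ] [0.60483303 0.42150908 0.        ]
0 [0.7437833 0.2799529 0.       ] [0.64128766 0.28053212 0.        ]
0.1 [0.63384026 0.37463547 0.1       ] [0.61539809 0.39243562 0.1       ]
0.12 [0.61185165 0.39357198 0.12      ] [0.61022017 0.41481632 0.12      ]
0.15 [0.57886874 0.42197675 0.15      ] [0.6024533  0.44838736 0.15      ]
[0.55000799 0.35983988 0.1       ] [0.54215237 0.48804742 0.1       ]
[0.51400531 0.33882416 0.15      ] [0.50766894 0.44223671 0.15      ]
```

carry_out --motion '[[[-1,-25,15,0,10.4],[-1,-20,15,0,10.4],[0,0,0,0,10.4],[0,0,0,0,10.4],[0,0,0,0,10.4],[0,0,0,0,10.4],[0,0,0,0,10.4],[0,0,0,0,10.4],[0,0,0,0,10.4],[0,0,0,0,0]]]'

```text
clock: 24.72
eef_pos: [0.491, 0.2604, 0.205]
tcp_rot: [0.029, 0.747, 0.664, 0.011]
contact_force: [0.3, 0.5, 0.5]
finger_gap: 0.0425
```

```bash
python3 - <<'E'
from h import *
to([.520,.302,.12],86)
p=camera_params('wrist');np.save('p22.npy',p,allow_pickle=True)
im=get_image('wrist');save('w22',im)
E
```

```text
t 24.725 pos [0.491  0.2604 0.205 ] yawx 83.21 z [ 0.0553 -0.0282 -0.9981] F [0.3 0.5 0.5] gap 0.0425 q [ 0.01  0.15 -0.63  1.74  0.15  1.25 -0.78]
shift mm [46.5 18.9 85.3]
roll -2.7930009279374417
```

View pics/w22.png

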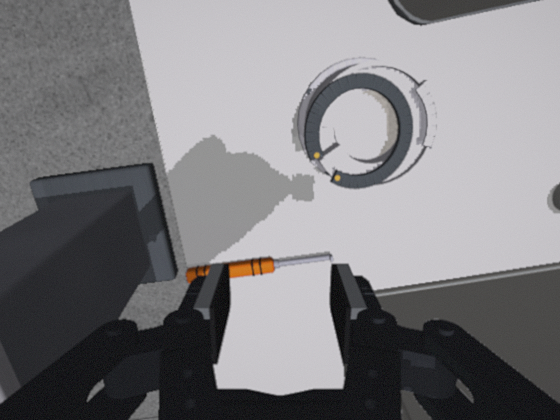

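```bash
python3 - <<'E'
from h import *
p=np.load('p22.npy',allow_pickle=True).item()
im=cv2.imread('pics/w22.png');cv2.imwrite('pics/w22a.png',cv2.resize(im[50:200,280:450],None,fx=4,fy=4,interpolation=cv2.INTER_CUBIC))
for u,v in((304,125),(321,128),(317,155),(337,178),(412,115)):print(onz(p,u,v,.065).round(4))
E
```

```text
[0.5241 0.3091 0.065 ]
[0.5368 0.3053 0.065 ]
[0.532  0.2853 0.065 ]
[0.5463 0.265  0.065 ]
[0.6072 0.3067 0.065 ]
```

View pics/w22a.png

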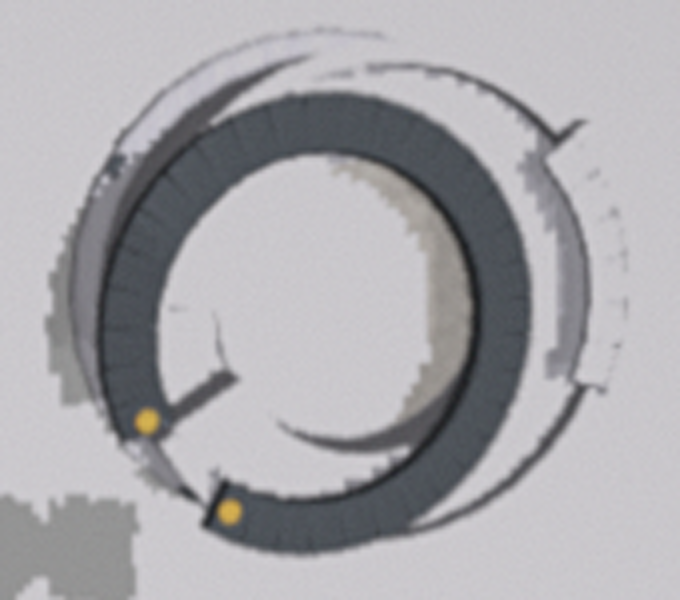

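carry_out --motion '[[[0,24,12,10,-2.8],[0,24,12,30,0],[0,0,0,35,0],[0,0,0,0,0]]]'

```text
clock: 25.28
eef_pos: [0.5241, 0.3018, 0.1265]
tcp_rot: [0.03, 0.726, 0.687, 0.009]
contact_force: [-0.0, -1.0, 0.5]
finger_gap: 0.0425
```

```bash
python3 - <<'E'
from h import *
to([.530,.303,.075],86)
p=camera_params('wrist');np.save('p23.npy',p,allow_pickle=True)
im=get_image('wrist');save('w23',im)
E
```

```text
t 25.275 pos [0.5241 0.3018 0.1265] yawx 86.75 z [ 0.0533 -0.0314 -0.9981] F [-0.  -1.   0.5] gap 0.0425 q [-0.07  0.34 -0.63  1.71  0.28  1.15 -0.84]
shift mm [ 3.   2.9 51.7]
roll 0.7522726761396825
```

View pics/w23.png

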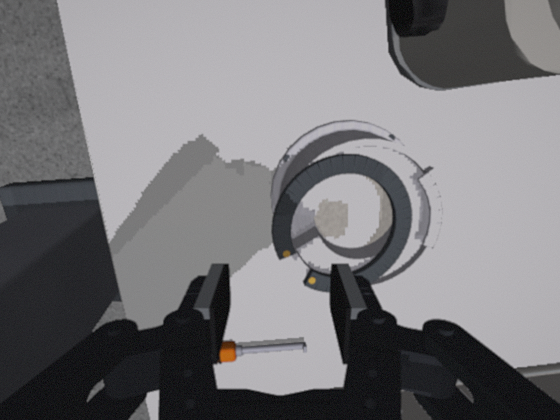

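carry_out --motion '[[[0,2,3,25,0.7],[0,2,0,25,0],[0,0,0,0,0]]]'

```text
clock: 25.7
eef_pos: [0.5343, 0.3062, 0.0838]
tcp_rot: [0.032, 0.73, 0.683, 0.014]
contact_force: [-0.0, 0.5, 0.1]
finger_gap: 0.0428
```

```bash
python3 - <<'E'
from h import *
to([.530,.303,.054],86)
im=get_image('wrist');save('w24',im)
E
```

```text
t 25.7 pos [0.5343 0.3062 0.0838] yawx 86.16 z [ 0.064  -0.0264 -0.9976] F [-0.   0.5  0.1] gap 0.0428 q [-0.09  0.4  -0.61  1.73  0.33  1.07 -0.89]
shift mm [-2.8 -6.1 29.5]
roll 0.16242787118864044
```

View pics/w24.png

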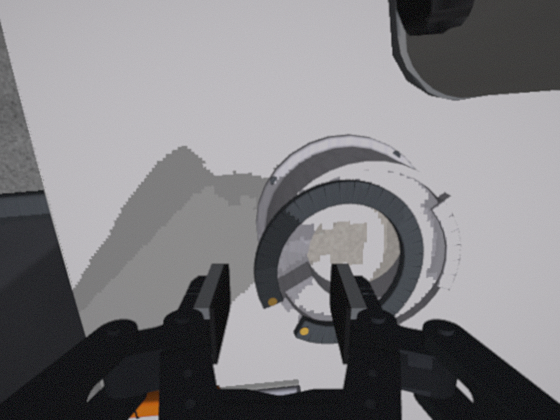

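carry_out --motion '[[[0,-1,-5,12,0],[0,-1,-1.5,12,0],[0,0,0,0,0]]]'

```text
clock: 26.12
eef_pos: [0.5315, 0.3052, 0.0631]
tcp_rot: [0.033, 0.73, 0.683, 0.018]
contact_force: [0.2, 0.5, -0.2]
finger_gap: 0.0426
```

```bash
python3 - <<'E'
from h import *
to([.530,.303,.054],86)
im=get_image('wrist');save('w25',im)
a=get_image('scene');b=(200,300,180,290);save('s25',cv2.resize(a[b[0]:b[1],b[2]:b[3]],None,fx=6,fy=6,interpolation=cv2.INTER_CUBIC))
E
```

```text
t 26.125 pos [0.5315 0.3052 0.0631] yawx 86.17 z [ 0.0713 -0.0235 -0.9972] F [ 0.2  0.5 -0.2] gap 0.0426 q [-0.1   0.41 -0.61  1.76  0.34  1.02 -0.9 ]
shift mm [-2.1 -2.   9. ]
roll 0.16998736355034794
```

View pics/w25.png

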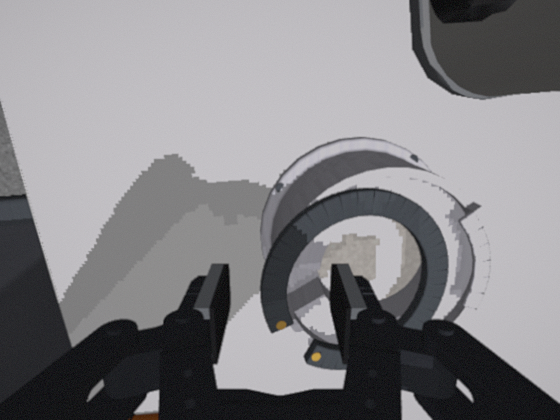

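View pics/s25.png

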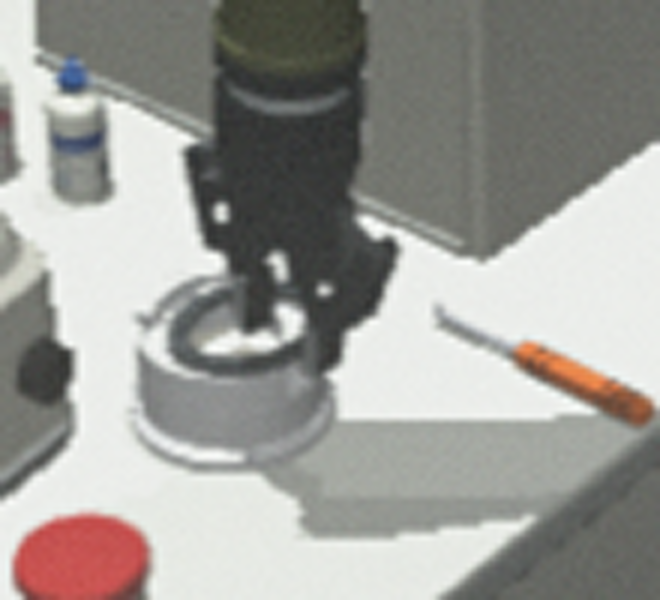

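carry_out --motion '[[[0,0,-2,5,0],[0,0,0,4,0],[0.3,0,0,0,0],[1,0,0,0,0],[1,0,0,0,0],[1,0,0,0,0]]]' --grip_force 50

```text
clock: 26.98
eef_pos: [0.5316, 0.3055, 0.055]
tcp_rot: [0.033, 0.73, 0.683, 0.019]
contact_force: [-0.4, 0.0, -0.2]
finger_gap: 0.0102
```

```bash
python3 - <<'E'
from h import *
st()
im=get_image('wrist');save('w26',im)
E
```

```text
t 26.975 pos [0.5316 0.3055 0.055 ] yawx 86.13 z [ 0.0738 -0.0225 -0.997 ] F [-0.4  0.  -0.2] gap 0.0102 q [-0.1   0.42 -0.6   1.77  0.35  1.   -0.91]
```

View pics/w26.png

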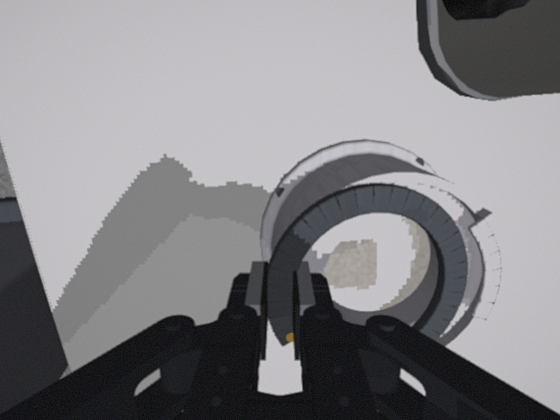

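carry_out --motion '[[[1,0,0,-6,0],[1,0,0,-15,0],[1,0,0,-30,0],[1,0,0,-40,0],[1,0,0,-20,0],[1,0,0,0,0]]]' --grip_force 80

```text
clock: 27.78
eef_pos: [0.522, 0.3103, 0.173]
tcp_rot: [0.033, 0.729, 0.684, 0.021]
contact_force: [0.2, 0.1, -1.9]
finger_gap: 0.0088
```

```bash
python3 - <<'E'
from h import *
to([.44,-.32,.165])
im=get_image('wrist');save('w27',im)
a=get_image('side');b=(180,300,210,350);save('s27',cv2.resize(a[b[0]:b[1],b[2]:b[3]],None,fx=5,fy=5,interpolation=cv2.INTER_CUBIC))
E
```

```text
t 27.775 pos [0.522  0.3103 0.173 ] yawx 86.3 z [ 0.0749 -0.0196 -0.997 ] F [ 0.2  0.1 -1.9] gap 0.0088 q [-0.07  0.29 -0.65  1.67  0.25  1.2  -0.84]
shift mm [-634.1  -42.3   14.2]
```

View pics/w27.png

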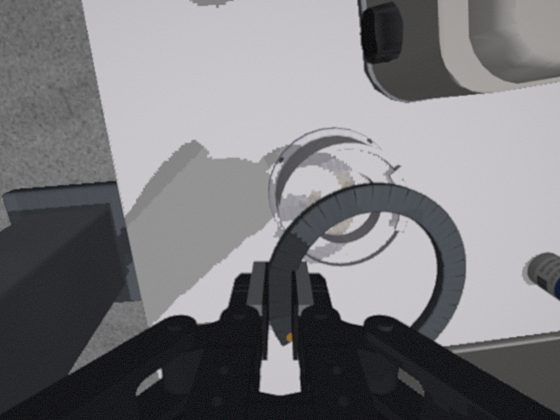

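View pics/s27.png

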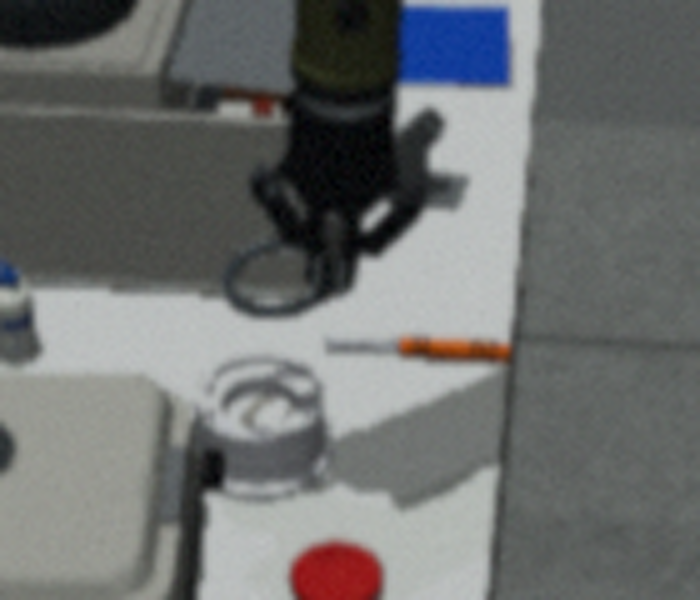

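carry_out --motion '[[[1,0,-40,0,-3.7],[1,-15,-42,0,0],[1,-40,0,0,0],[1,-55,0,0,0],[1,-55,0,0,0],[1,-55,0,0,0]]]'

```text
clock: 28.62
eef_pos: [0.4325, 0.0887, 0.1613]
tcp_rot: [0.029, 0.702, 0.711, 0.013]
contact_force: [2.2, -0.5, 0.0]
finger_gap: 0.009
```

```bash
python3 - <<'E'
from h import *
to([.445,-.313,.165],90)
E
```

```text
t 28.625 pos [0.4325 0.0887 0.1613] yawx 90.66 z [ 0.0592 -0.0215 -0.998 ] F [ 2.2 -0.5  0. ] gap 0.009 q [ 0.23 -0.11 -0.49  2.06 -0.02  1.13 -0.24]
shift mm [-401.8    7.5    5.7]
roll 0.6632226487783441
```

carry_out --motion '[[[1,-55,2,-3,0.6],[1,-58,2,-3,0],[1,-58,2,0,0],[1,-58,2,0,0],[1,-58,2,0,0],[1,-55,0,0,0],[1,-30,0,0,0],[1,0,0,0,0]]]'

```text
clock: 29.62
eef_pos: [0.4336, -0.2993, 0.1661]
tcp_rot: [0.022, 0.709, 0.704, 0.009]
contact_force: [0.3, 1.3, 0.1]
finger_gap: 0.0086
```

```bash
python3 - <<'E'
from h import *
to([.445,-.313,.08],90)
p=camera_params('wrist');np.save('p28.npy',p,allow_pickle=True)
im=get_image('wrist');save('w28',im)
E
```

```text
t 29.625 pos [ 0.4336 -0.2993  0.1661] yawx 89.58 z [ 0.0444 -0.0191 -0.9988] F [0.3 1.3 0.1] gap 0.0086 q [ 0.59  0.07 -0.03  1.88 -0.01  1.14  0.55]
shift mm [-12.    7.7  86.7]
roll -0.4212945481706072
```

View pics/w28.png

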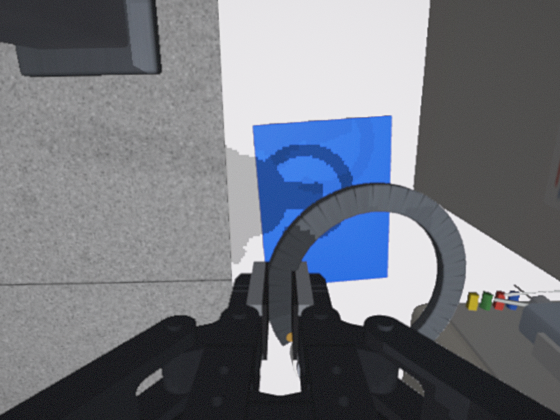

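```bash
python3 - <<'E'
from h import *
p=np.load('p28.npy',allow_pickle=True).item()
c=[onz(p,u,v,.003) for u,v in((253,125),(391,116),(388,277),(267,283))];print(np.round(c,3),np.mean(c,0))
# ring centre in view
im=cv2.imread('pics/w28.png')
for u,v in((465,265),(375,184),(270,265)):print(onz(p,u,v,.16).round(4))
E
```

```text
[[ 0.42  -0.249  0.003]
 [ 0.533 -0.242  0.003]
 [ 0.543 -0.39   0.003]
 [ 0.429 -0.393  0.003]] [ 0.48144414 -0.31846171  0.003     ]
[ 0.5198 -0.2983  0.16  ]
[ 0.4747 -0.2593  0.16  ]
[ 0.4302 -0.2955  0.16  ]
```

carry_out --motion '[[[1,-8,3,25,-0.4],[1,-8,2,35,0],[1,0,0,35,0],[1,0,0,25,0],[1,0,0,0,0]]]'

```text
clock: 30.3
eef_pos: [0.445, -0.3065, 0.0407]
tcp_rot: [0.019, 0.702, 0.711, 0.01]
contact_force: [0.2, -0.5, -0.3]
finger_gap: 0.009
```

```bash
python3 - <<'E'
from h import *
to([.441,-.315,.007],90)
p=camera_params('wrist');np.save('p29.npy',p,allow_pickle=True)
im=get_image('wrist');save('w29',im)
E
```

```text
t 30.3 pos [ 0.445  -0.3065  0.0407] yawx 90.71 z [ 0.041  -0.0116 -0.9991] F [ 0.2 -0.5 -0.3] gap 0.009 q [ 0.59  0.24 -0.03  1.96 -0.01  0.9   0.58]
shift mm [-8.  -5.5 33.6]
roll 0.7093366398964918
```

View pics/w29.png

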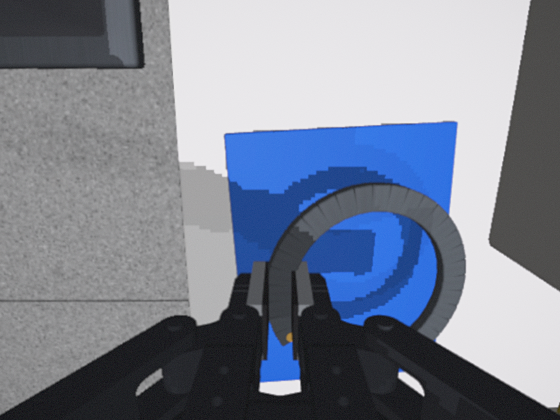

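carry_out --motion '[[[1,-5,-3,12,0.7],[1,-3,-3,10,0],[1,0,0,6,0],[1,0,0,3,0],[1,0,0,0,0]]]'

```text
clock: 30.98
eef_pos: [0.443, -0.3167, 0.012]
tcp_rot: [0.022, 0.707, 0.707, 0.011]
contact_force: [-0.3, 0.4, -0.4]
finger_gap: 0.0091
```

```bash
python3 - <<'E'
from h import *
to([.441,-.315,.007],90)
im=get_image('wrist');save('w30',im)
E
```

```text
t 30.975 pos [ 0.443  -0.3167  0.012 ] yawx 89.99 z [ 0.0475 -0.0154 -0.9988] F [-0.3  0.4 -0.4] gap 0.0091 q [ 0.6   0.29 -0.02  1.98 -0.01  0.83  0.59]
shift mm [ 1.8 -2.2  4.8]
roll -0.01224223889971654
```

View pics/w30.png

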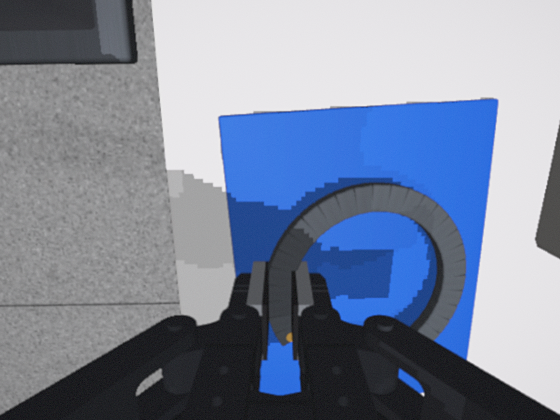

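carry_out --motion '[[[1,0,0,3,0],[1,0,0,2,0],[1,0,0,0,0]]]' --grip_force 30

```text
clock: 31.4
eef_pos: [0.4439, -0.317, 0.0073]
tcp_rot: [0.023, 0.707, 0.707, 0.012]
contact_force: [0.7, 0.3, -0.6]
finger_gap: 0.0088
```

```bash
python3 - <<'E'
from h import *
st()
a=get_image('side');b=(150,250,240,360);save('s31',cv2.resize(a[b[0]:b[1],b[2]:b[3]],None,fx=5,fy=5,interpolation=cv2.INTER_CUBIC))
E
```

```text
t 31.4 pos [ 0.4439 -0.317   0.0073] yawx 90.01 z [ 0.0486 -0.0161 -0.9987] F [ 0.7  0.3 -0.6] gap 0.0088 q [ 0.6   0.29 -0.02  1.98 -0.01  0.82  0.59]
```

View pics/s31.png

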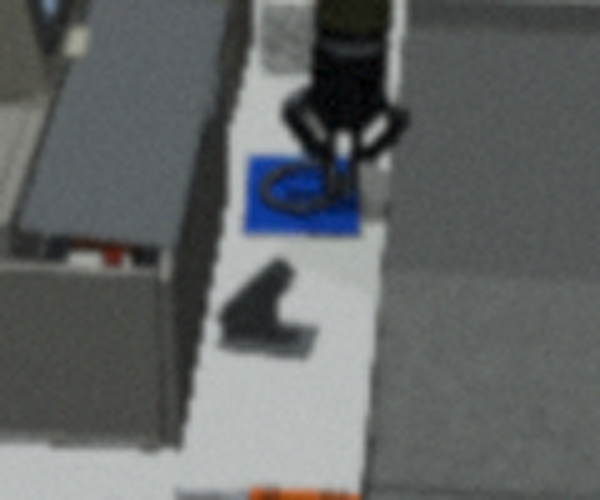

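Release gently, then raise.

carry_out --motion '[[[0.6,0,0,0,0],[0.4,0,0,0,0],[0.2,0,0,0,0],[0.2,0,0,0,0],[0.2,0,0,-8,0],[0.2,0,0,-30,0],[0,0,0,-50,0],[0,0,0,-50,0],[0,0,0,-20,0],[0,0,0,0,0]]]'

```text
clock: 32.7
eef_pos: [0.4363, -0.3146, 0.1731]
tcp_rot: [0.024, 0.707, 0.707, 0.012]
contact_force: [0.3, -0.3, -1.5]
finger_gap: 0.0426
```

```bash
python3 - <<'E'
from h import *
st()
p=camera_params('wrist');np.save('p32.npy',p,allow_pickle=True)
im=get_image('wrist');save('w32',im)
a=get_image('side');save('s32',a)
E
```

```text
t 32.7 pos [ 0.4363 -0.3146  0.1731] yawx 90.0 z [ 0.051  -0.0177 -0.9985] F [ 0.3 -0.3 -1.5] gap 0.0426 q [ 0.6   0.08 -0.02  1.85 -0.01  1.15  0.59]
```

View pics/w32.png

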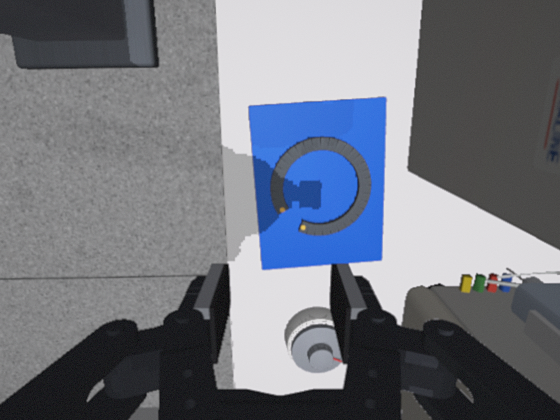

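View pics/s32.png

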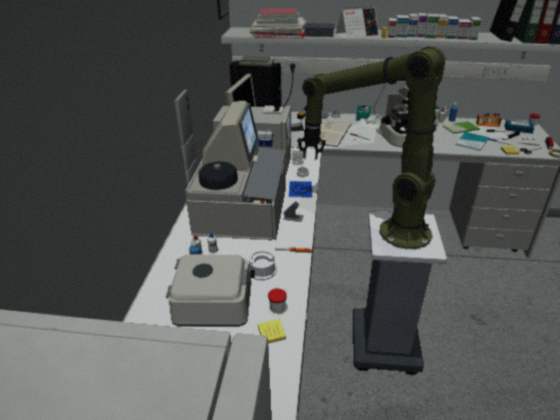

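```bash
python3 - <<'E'
from h import *
p=np.load('p32.npy',allow_pickle=True).item()
e=[onz(p,u,v,.009)[:2] for u,v in((273,186),(371,184),(321,136),(322,236))]
print(np.round(e,3),np.mean(e,0),np.linalg.norm(e[0]-e[1]),np.linalg.norm(e[2]-e[3]))
c=[onz(p,u,v,.003) for u,v in((249,106),(385,97),(382,261),(262,269))];print(np.mean(c,0))
st();close_job()
E
```

```text
[[ 0.44  -0.315]
 [ 0.525 -0.314]
 [ 0.479 -0.273]
 [ 0.484 -0.362]] [ 0.48177183 -0.31605161] 0.08510299927209015 0.0891526981782194
[ 0.48133557 -0.31977311  0.003     ]
t 32.8 pos [ 0.4352 -0.3138  0.1707] yawx 90.01 z [ 0.0477 -0.0154 -0.9987] F [-0.6 -0.7 -0.6] gap 0.0426 q [ 0.6   0.09 -0.02  1.85 -0.01  1.15  0.59]
the job is handed in; nothing more can be done
```

The whole sequence was carried out and the job was handed in at about 33 s of the 72 s allowed; `close_job` gives no verdict.

I drew the pick about 92 mm out along its slant and laid it flat with the hook up. I let go, then took it again level. With the pick alone I lifted the ring's end through the notch and drew the ring about 13 mm clear of the keeper lip, so it stayed propped on the rim. I laid the pick flat again, took the ring out with the fingers and laid it on the mat.

**Last checks:**
- **Ring:** the wrist picture shows it on the mat with its gold end marks still up. Its centre measures about 4 mm from the mat's centre. Its outline measures 85 x 89 mm against 88 mm true, which I read as lying flat within pixel error.
- **Pick:** it looks flat on the worktop in the side view.
- **Other items:** the cup, notepad, jar and timer look unmoved in the pictures. I did not measure their positions again.
- **Gripper:** it is open and held about 17 cm above the worktop, touching nothing.

**What drifted:** the tool leaned by up to 5 degrees on the way, because the moves cannot correct tilt. I found no effect of this on the result. I judged the lift above the rim and the propped position from the pictures and the arm's measured height, with no direct check of the thresholds.

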